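# Hang the parts baskets on the drying stand and set the air damper

### The arm

A 6-joint arm with a two-finger parallel gripper is mounted at the origin on a cart in front of the work surface, level with it; the furniture and walls round the work are solid. World frame = base frame: x ahead of the robot, y to its left, z up, the work surface at z = 0. Lengths are in mm, angles in rad, forces in N, time in s.
With the tool pointing down it reaches from about 325 to 900 mm from the base axis. Payload 6.1 kg.
Tool frame: the origin (TCP) lies on the centre line of the jaws, within the pads' length; the fingertips stand 14 mm ahead of it and the grasp point (between the pads) lies 5 mm behind it; z points along the fingers, y is the line along which they close (so a half turn about z gives the same grasp; the last joint's range is limited). The gripper opens to 85 mm and grips with 20 to 120 N. Pads are 22 mm wide; open, the fingers measure 114 mm over their backs; the gripper's body (76 mm by 85 mm) begins 54 mm behind the grasp point. The pads swing forward as they close: fully open they stand 13 mm farther back than shut.
Start: joints at [1.162, 0.22, 1.526, -0, 1.395, -0.126], TCP at [174.402, 600.166, 211.1] pointing down, gripper open.
Joint ranges: [-2.98, 2.98], [-0.91, 2.08], [0.09, 2.57], [-1.24, 4.39], [0.2, 2.65], [-2.68, 2.68]. Speed limits (rad/s): [2.57, 2.57, 3.01, 3.14, 3.14, 3.14].

### API

Orientations are given as a rotation vector (axis times angle).
In Python, from station import bot, eyes gives the robot as it stands. The module is installed in compiled form; this text tells all that it offers.
- The arm moves only by the tool arm_command, never from a script. Its argument "motion" is a list of rows, each an object of numbers: "fingers": the opening, from -1 (shut) to 1 (fully open); "x", "y", "z": the shift along the world's x, y, z in mm; "yaw": the turn about the world's z in rad. In form: [{"fingers": .., "x": .., "y": .., "z": .., "yaw": ..}, ...]. A call has 1 to 20 rows; each row is the pose to reach, as a shift and turn from the pose commanded when the call began; what a row does not reach only later rows make up. A row lasts 1/12 s, in which the tool goes at most 41.7 mm and 7.16 degrees, less where a joint would pass 70% of its speed; a pose out of reach is approached as far as the arm can. A call with a gripper value outside its range is refused whole. The fingers move at their own pace and stop on an object; "force" is the grip in N (left out, the last holds). Time passes only in rows, so rows that repeat a pose let the fingers close. It gives the time, the measured TCP pose, the force, the opening and the grip force at its end, in the units of the state.
- bot.observe(): the state, without advancing time (a new reading comes with each control period).
- eyes.get_image(name): name is "scene" or "top"; returns (picture, depth): 384x512x3 uint8, red, green, blue; 384x512 float32, mm along the optical axis (not along the pixel's ray), 0 where there is no reading.
- eyes.camera_info(name): a dict with "camera_matrix" (3x3 intrinsics, pixels), "rvec" (rotation vector, rad) and "tvec" (3), from world to camera coordinates, as OpenCV has them. Camera axes: x right, y down, z forward; pixel columns grow to the right and rows downward; lengths in mm; the calibration is good to about 2 mm. A picture is of the moment at which its call begins. camera_info takes no time and is no camera call.
- bot.sign_off(): hands the job in; it is judged then, once.
The state is a dict: "time_s": time; "joints": joint angles; "joint_velocities": joint speeds; "joint_torque": joint torques, N m; "ee_pos": TCP position; "orientation": TCP orientation; "ft_force": force on the tool from outside, world axes, zero at the start; "wrist_torque": the same for the moment, N m; "width": finger opening in mm; "finger_force": force on a finger pad.
Only numpy, scipy, OpenCV 4.12 (cv2) and the standard library are available. Lean on these libraries where they do the work, as an engineer would, in place of code of your own. Each camera call takes 0.05 s, during which the arm holds its last target. There are 200 camera calls.

### The job

Dry the rinsed parts: first slide the air damper of the drying stand fully shut (grip to the right, as seen from the robot), and with it shut hang every basket on the bench by its handle bar on the stand's hooks, one to a hook. When all of them hang there, slide the damper open until its grip is level with the brass setting clip beside the track. Never carry a basket while the damper is open, and leave the tin, the adjustable spanner and the brass pipe fitting alone.

Things in the scene. Friction and masses are not known exactly. Their poses are not given: they have to be found in the camera images.
- basket_a_grip (a point): on the grip plate of one of up to five identical parts baskets: an upright black plate 12 mm in x, 30 mm in y, 50 mm high, standing on the cross bar of the basket's handle. This point is 14 mm below the plate's top, 38 mm above the bar's axis, 143 mm above the basket's underside. z up, y along the bar; a half turn about z changes nothing. None: this basket is absent today
- basket_a_bar (a point): middle of that basket's cross bar, on its axis, 105 mm above the underside: 8 mm round steel along y, carried by two 8 mm uprights at y = +-30 mm. The hook passes through the window under the bar, 52 mm wide and 56 mm high. Below it: a sheet-steel open box 70 mm in x, 64 mm in y, 45 mm high, with bushes in it, about 0.25 kg in all. This point lies on a hook's point when the basket hangs
- basket_b_grip (a point): on the grip plate of one of up to five identical parts baskets: an upright black plate 12 mm in x, 30 mm in y, 50 mm high, standing on the cross bar of the basket's handle. This point is 14 mm below the plate's top, 38 mm above the bar's axis, 143 mm above the basket's underside. z up, y along the bar; a half turn about z changes nothing. None: this basket is absent today
- basket_b_bar (a point): middle of that basket's cross bar, on its axis, 105 mm above the underside: 8 mm round steel along y, carried by two 8 mm uprights at y = +-30 mm. The hook passes through the window under the bar, 52 mm wide and 56 mm high. Below it: a sheet-steel open box 70 mm in x, 64 mm in y, 45 mm high, with bushes in it, about 0.25 kg in all. This point lies on a hook's point when the basket hangs
- basket_c_grip (a point): on the grip plate of one of up to five identical parts baskets: an upright black plate 12 mm in x, 30 mm in y, 50 mm high, standing on the cross bar of the basket's handle. This point is 14 mm below the plate's top, 38 mm above the bar's axis, 143 mm above the basket's underside. z up, y along the bar; a half turn about z changes nothing. None: this basket is absent today
- basket_c_bar (a point): middle of that basket's cross bar, on its axis, 105 mm above the underside: 8 mm round steel along y, carried by two 8 mm uprights at y = +-30 mm. The hook passes through the window under the bar, 52 mm wide and 56 mm high. Below it: a sheet-steel open box 70 mm in x, 64 mm in y, 45 mm high, with bushes in it, about 0.25 kg in all. This point lies on a hook's point when the basket hangs
- basket_d_grip (a point): on the grip plate of one of up to five identical parts baskets: an upright black plate 12 mm in x, 30 mm in y, 50 mm high, standing on the cross bar of the basket's handle. This point is 14 mm below the plate's top, 38 mm above the bar's axis, 143 mm above the basket's underside. z up, y along the bar; a half turn about z changes nothing. None: this basket is absent today
- basket_d_bar (a point): middle of that basket's cross bar, on its axis, 105 mm above the underside: 8 mm round steel along y, carried by two 8 mm uprights at y = +-30 mm. The hook passes through the window under the bar, 52 mm wide and 56 mm high. Below it: a sheet-steel open box 70 mm in x, 64 mm in y, 45 mm high, with bushes in it, about 0.25 kg in all. This point lies on a hook's point when the basket hangs
- basket_e_grip (a point): on the grip plate of one of up to five identical parts baskets: an upright black plate 12 mm in x, 30 mm in y, 50 mm high, standing on the cross bar of the basket's handle. This point is 14 mm below the plate's top, 38 mm above the bar's axis, 143 mm above the basket's underside. z up, y along the bar; a half turn about z changes nothing. None: this basket is absent today
- basket_e_bar (a point): middle of that basket's cross bar, on its axis, 105 mm above the underside: 8 mm round steel along y, carried by two 8 mm uprights at y = +-30 mm. The hook passes through the window under the bar, 52 mm wide and 56 mm high. Below it: a sheet-steel open box 70 mm in x, 64 mm in y, 45 mm high, with bushes in it, about 0.25 kg in all. This point lies on a hook's point when the basket hangs
- hook_1 (a point): hook 1 of 5, 85 mm apart along the stand's y (1 at the -y end): an 8 mm rod that points to the stand's -x, dips 8 mm into a level seat 22 mm long and ends in an upturned tip. This point: where the axis of a hanging bar lies, 215 mm above the bench, 8 mm above the rod's axis; the tip is 24 mm in front of it and 14 mm higher at its top, the rail 60 mm behind and no higher. Axes are the stand's
- hook_2 (a point): hook 2 of 5, 85 mm apart along the stand's y (1 at the -y end): an 8 mm rod that points to the stand's -x, dips 8 mm into a level seat 22 mm long and ends in an upturned tip. This point: where the axis of a hanging bar lies, 215 mm above the bench, 8 mm above the rod's axis; the tip is 24 mm in front of it and 14 mm higher at its top, the rail 60 mm behind and no higher. Axes are the stand's
- hook_3 (a point): hook 3 of 5, 85 mm apart along the stand's y (1 at the -y end): an 8 mm rod that points to the stand's -x, dips 8 mm into a level seat 22 mm long and ends in an upturned tip. This point: where the axis of a hanging bar lies, 215 mm above the bench, 8 mm above the rod's axis; the tip is 24 mm in front of it and 14 mm higher at its top, the rail 60 mm behind and no higher. Axes are the stand's
- hook_4 (a point): hook 4 of 5, 85 mm apart along the stand's y (1 at the -y end): an 8 mm rod that points to the stand's -x, dips 8 mm into a level seat 22 mm long and ends in an upturned tip. This point: where the axis of a hanging bar lies, 215 mm above the bench, 8 mm above the rod's axis; the tip is 24 mm in front of it and 14 mm higher at its top, the rail 60 mm behind and no higher. Axes are the stand's
- hook_5 (a point): hook 5 of 5, 85 mm apart along the stand's y (1 at the -y end): an 8 mm rod that points to the stand's -x, dips 8 mm into a level seat 22 mm long and ends in an upturned tip. This point: where the axis of a hanging bar lies, 215 mm above the bench, 8 mm above the rod's axis; the tip is 24 mm in front of it and 14 mm higher at its top, the rail 60 mm behind and no higher. Axes are the stand's
- damper_grip (a point): centre of the black grip of the air damper: an upright block 24 mm in x, 20 mm in y, 45 mm high, its top 60 mm above the stand's plinth; it slides along y on an aluminium track along the front of the plinth. Axes are the stand's
- damper (a joint): how far the damper is open, in m: 0 = shut, grip at the track's -y end against the stop; 0.12 = wide open, at the +y end. Stays where it is left; friction about 1.5 N
- clip_mark (a point): on a small brass setting clip (14 mm wide, 9 mm high) fitted on the scale in front of the damper track, 29 mm towards the robot from the grip's path; the damper is set when its grip is level with the clip along the stand's y. Axes are the stand's
- stand: drying stand, fixed on the bench: a grey blower plinth 220 mm in x, 420 mm in y, 50 mm high, with a grille, an 18 cm damper track along its front (75 mm in front of its centre) and a rail with five hooks (seats 40 mm behind its centre). Origin under the plinth's centre, on the bench; y along the row of hooks
- grease_tin: a blue tin 74 mm across and high, not part of the job; origin at the centre of its underside
- adjustable_spanner: an adjustable spanner lying flat, 220 mm long, not part of the job; origin at the centre of its underside
- pipe_nipple: a small brass pipe fitting standing up, 30 mm across, 38 mm high, not part of the job; origin at the centre of its underside
Mind the look-alikes: they are no part of the job. Leave any purple look-alike of the part that bears basket_d_grip alone.

How it is judged (in metres and radians):
On the way, in this order (a step that is already met when the one before it is completed fails the run):
1. the damper is shut (within 8 mm) (value of joint damper below 0.008 m), for 0.2 s.
2. every basket hangs on a hook, released, with the damper still shut ((distance between basket_a_bar and hook_1 below 0.025 m or distance between basket_a_bar and hook_2 below 0.025 m or distance between basket_a_bar and hook_3 below 0.025 m or distance between basket_a_bar and hook_4 below 0.025 m or distance between basket_a_bar and hook_5 below 0.025 m) and (distance between basket_b_bar and hook_1 below 0.025 m or distance between basket_b_bar and hook_2 below 0.025 m or distance between basket_b_bar and hook_3 below 0.025 m or distance between basket_b_bar and hook_4 below 0.025 m or distance between basket_b_bar and hook_5 below 0.025 m) and (distance between basket_c_bar and hook_1 below 0.025 m or distance between basket_c_bar and hook_2 below 0.025 m or distance between basket_c_bar and hook_3 below 0.025 m or distance between basket_c_bar and hook_4 below 0.025 m or distance between basket_c_bar and hook_5 below 0.025 m) and (distance between basket_d_bar and hook_1 below 0.025 m or distance between basket_d_bar and hook_2 below 0.025 m or distance between basket_d_bar and hook_3 below 0.025 m or distance between basket_d_bar and hook_4 below 0.025 m or distance between basket_d_bar and hook_5 below 0.025 m) and (distance between basket_e_bar and hook_1 below 0.025 m or distance between basket_e_bar and hook_2 below 0.025 m or distance between basket_e_bar and hook_3 below 0.025 m or distance between basket_e_bar and hook_4 below 0.025 m or distance between basket_e_bar and hook_5 below 0.025 m) and contact force between each of basket_a, basket_b, basket_c, basket_d, basket_e and the fingers below 0.1 N and value of joint damper below 0.015 m), for 0.3 s.
3. the damper's grip is level with the clip (within 6 mm) (y of damper_grip in the frame of clip_mark between -0.006 and 0.006 m), for 0.2 s.
At the end, for the whole second after the job is handed in: Every basket present hangs with its bar within 25 mm of a hook's seat point, and the damper's grip stands within 6 mm of the clip along the track (all of step 3 and (distance between basket_a_bar and hook_1 below 0.025 m or distance between basket_a_bar and hook_2 below 0.025 m or distance between basket_a_bar and hook_3 below 0.025 m or distance between basket_a_bar and hook_4 below 0.025 m or distance between basket_a_bar and hook_5 below 0.025 m) and (distance between basket_b_bar and hook_1 below 0.025 m or distance between basket_b_bar and hook_2 below 0.025 m or distance between basket_b_bar and hook_3 below 0.025 m or distance between basket_b_bar and hook_4 below 0.025 m or distance between basket_b_bar and hook_5 below 0.025 m) and (distance between basket_c_bar and hook_1 below 0.025 m or distance between basket_c_bar and hook_2 below 0.025 m or distance between basket_c_bar and hook_3 below 0.025 m or distance between basket_c_bar and hook_4 below 0.025 m or distance between basket_c_bar and hook_5 below 0.025 m) and (distance between basket_d_bar and hook_1 below 0.025 m or distance between basket_d_bar and hook_2 below 0.025 m or distance between basket_d_bar and hook_3 below 0.025 m or distance between basket_d_bar and hook_4 below 0.025 m or distance between basket_d_bar and hook_5 below 0.025 m) and (distance between basket_e_bar and hook_1 below 0.025 m or distance between basket_e_bar and hook_2 below 0.025 m or distance between basket_e_bar and hook_3 below 0.025 m or distance between basket_e_bar and hook_4 below 0.025 m or distance between basket_e_bar and hook_5 below 0.025 m) and velocity of joint damper below 0.01 m/s); the robot touches nothing.
It fails at once if a basket is carried (held by the fingers, 3 cm or more off the bench, off the hooks) while the damper is more than 20 mm open (value of joint damper above 0.02 m and ((contact force between basket_a and the fingers above 1 N and height (world z) of basket_a above 0.03 m and not (distance between basket_a_bar and hook_1 below 0.025 m or distance between basket_a_bar and hook_2 below 0.025 m or distance between basket_a_bar and hook_3 below 0.025 m or distance between basket_a_bar and hook_4 below 0.025 m or distance between basket_a_bar and hook_5 below 0.025 m)) or (contact force between basket_b and the fingers above 1 N and height (world z) of basket_b above 0.03 m and not (distance between basket_b_bar and hook_1 below 0.025 m or distance between basket_b_bar and hook_2 below 0.025 m or distance between basket_b_bar and hook_3 below 0.025 m or distance between basket_b_bar and hook_4 below 0.025 m or distance between basket_b_bar and hook_5 below 0.025 m)) or (contact force between basket_c and the fingers above 1 N and height (world z) of basket_c above 0.03 m and not (distance between basket_c_bar and hook_1 below 0.025 m or distance between basket_c_bar and hook_2 below 0.025 m or distance between basket_c_bar and hook_3 below 0.025 m or distance between basket_c_bar and hook_4 below 0.025 m or distance between basket_c_bar and hook_5 below 0.025 m)) or (contact force between basket_d and the fingers above 1 N and height (world z) of basket_d above 0.03 m and not (distance between basket_d_bar and hook_1 below 0.025 m or distance between basket_d_bar and hook_2 below 0.025 m or distance between basket_d_bar and hook_3 below 0.025 m or distance between basket_d_bar and hook_4 below 0.025 m or distance between basket_d_bar and hook_5 below 0.025 m)) or (contact force between basket_e and the fingers above 1 N and height (world z) of basket_e above 0.03 m and not (distance between basket_e_bar and hook_1 below 0.025 m or distance between basket_e_bar and hook_2 below 0.025 m or distance between basket_e_bar and hook_3 below 0.025 m or distance between basket_e_bar and hook_4 below 0.025 m or distance between basket_e_bar and hook_5 below 0.025 m)))).
It fails at once if the tin, the spanner or the pipe fitting is moved by more than 3 cm (distance of any of grease_tin, adjustable_spanner, pipe_nipple from where it was at the start of the episode above 0.03 m).
Of basket_a, basket_b, basket_c, basket_d, basket_e only 3 to 5 are there at a start; the rules pass over those that are not, and their reading is None.
At some moment in a run one of basket_a, basket_b, basket_c, basket_d, basket_e may be knocked a few centimetres aside while the robot is not near it.
It also fails if it takes over 210 s, if anything falls off the work surface, if the arm or the gripper's body presses on something with over 40 N, if the wrist force passes 120 N, or if a joint passes its speed limit or range.

## Working session

There is one attempt and no reset: what is moved stays moved. The work goes in short steps, Python scripts to look and compute and a tool call to move; the robot and the scene stay as the last step left them, time stands still between calls to the robot, and variables do not carry over. Pictures are saved under pics/ and viewed, at most 14 in all, crops included, and the job is handed in when it is done.

Besides the shell and the picture viewer there is one more tool, called after "Emit:" by a JSON object that holds its "op" and its "data", one argument or row to a line. arm_command: Moves the arm, as the interface text tells. Its arguments: {"type":"object","properties":{"motion":{"type":"array"},"force":{"type":"number"}},"required":["motion"]}

```bash
mkdir -p pics
cat > h.py <<'E'
import numpy as np, cv2
from station import bot, eyes
def grab(n,tag):
    im,d=eyes.get_image(n); np.savez(f'pics/{tag}.npz',im=im,d=d)
    cv2.imwrite(f'pics/{tag}.png',cv2.resize(im[:,:,::-1],(800,600),interpolation=cv2.INTER_CUBIC)); return im,d
def cloud(n,d):
    c=eyes.camera_info(n);K=np.array(c['camera_matrix']);R=cv2.Rodrigues(np.array(c['rvec'],float))[0];t=np.array(c['tvec'],float).ravel()
    v,u=np.mgrid[:d.shape[0],:d.shape[1]]
    P=np.stack([(u-K[0,2])/K[0,0]*d,(v-K[1,2])/K[1,1]*d,d],-1)
    W=(P-t)@R; W[d==0]=np.nan; return W
def load(tag):
    z=np.load(f'pics/{tag}.npz'); return z['im'],z['d']
E
python3 - <<'E'
from h import *
grab('top','t0');grab('scene','s0')
s=bot.observe();print(s)
E
```

```text
{'time_s': 0.1, 'joints': array([ 1.16188580e+00,  2.21176556e-01,  1.52749155e+00,  1.28795718e-05,
        1.39468212e+00, -1.26086920e-01]), 'joint_velocities': array([ 0.00092328, -0.00196667, -0.00477236,  0.00090367, -0.00245344,
       -0.00023797]), 'joint_torque': array([ 9.99274889e-04, -4.98240495e+01, -3.90551984e+01, -6.08093910e-05,
        5.65037451e-03, -3.09106520e-05]), 'ee_pos': array([174.17982115, 599.64294119, 210.09323832]), 'orientation': array([-4.42715271e-01, -3.10975964e+00,  2.65693092e-03]), 'ft_force': array([-0.11572691,  0.33969503, -0.57094577]), 'wrist_torque': array([-0.02492194,  0.00302847, -0.0042765 ]), 'finger_force': 0.0, 'width': 85.22390030274235}
```

View pics/t0.png

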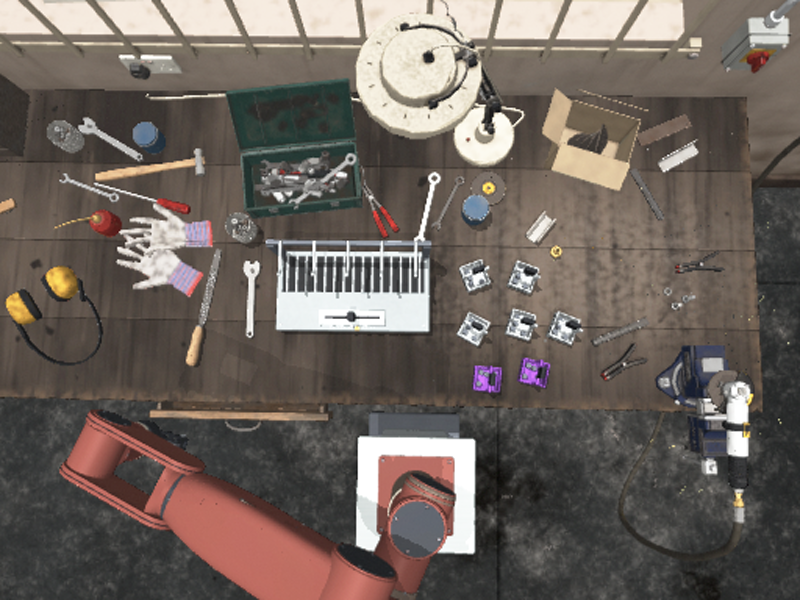

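View pics/s0.png

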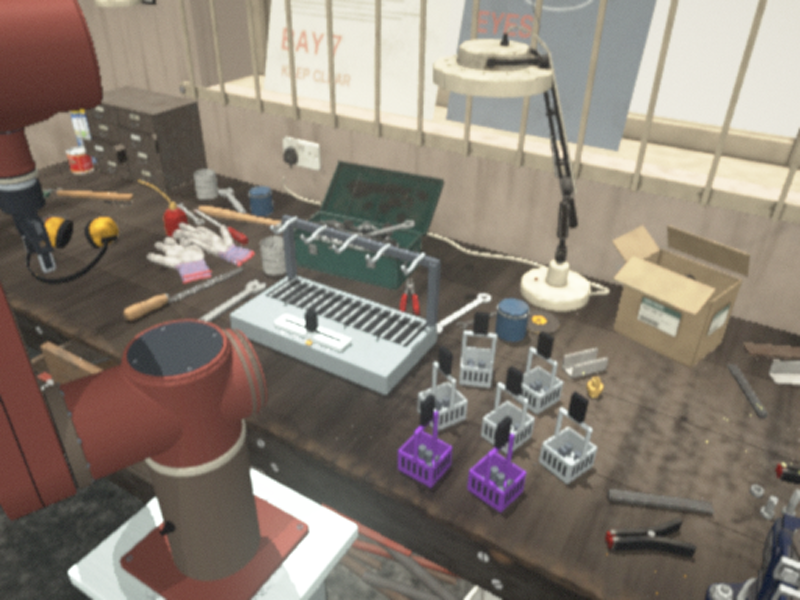

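The top view shows the stand (centre ≈ 352,285), five grey baskets at (475,275), (523,277), (475,327), (521,323) and (565,327), and two purple look-alikes at (487,378) and (534,372). The damper grip is at (350,316), the clip near (355,328).

```bash
cat > m.py <<'E'
from h import *
def plates(n,tag,show=True):
    im,d=load(tag);W=cloud(n,d);S=im.astype(int).sum(2)
    m=(W[...,2]>112)&(W[...,2]<168)&(S<200)&(W[...,0]>250)&(W[...,0]<900)&(W[...,1]<-60)&(W[...,1]>-600)
    k,l,st,c=cv2.connectedComponentsWithStats(m.astype(np.uint8),connectivity=8)
    for i in range(1,k):
        if st[i,4]<6: continue
        P=W[l==i]; r=cv2.minAreaRect(P[P[:,2]>130][:,:2].astype(np.float32)) if (P[:,2]>130).sum()>3 else None
        print(n,np.round(P.mean(0)),'n',len(P),'z',P[:,2].min().round(),P[:,2].max().round(),'rect',np.round(r[0]) if r else None,np.round(r[1]) if r else None,r and round(r[2]),'px',np.round(c[i]*800/512))
def boxes(n,tag):
    im,d=load(tag);W=cloud(n,d)
    m=(W[...,2]>12)&(W[...,2]<70)&(W[...,0]>250)&(W[...,0]<900)&(W[...,1]<-90)&(W[...,1]>-600)
    k,l,st,c=cv2.connectedComponentsWithStats(m.astype(np.uint8),connectivity=8)
    for i in range(1,k):
        if st[i,4]<80: continue
        P=W[l==i];P=P[(P[:,2]>30)&(P[:,2]<55)]
        if len(P)<20: continue
        r=cv2.minAreaRect(P[:,:2].astype(np.float32)); print('box',np.round(r[0]),np.round(r[1]),round(r[2]),len(P),im[l==i].mean(0).round())
E
python3 - <<'E'
from m import *
plates('top','t0');plates('scene','s0');boxes('top','t0')
im,d=load('t0');W=cloud('top',d)
m=(abs(W[...,2]-50)<5)&(W[...,1]>-60)&(W[...,1]<480)&(W[...,0]>380)&(W[...,0]<720)
k,l,st,c=cv2.connectedComponentsWithStats(m.astype(np.uint8));i=1+np.argmax(st[1:,4]);r=cv2.minAreaRect(W[l==i][:,:2].astype(np.float32));print('plinth',r,W[l==i][:,2].mean())
for a,b in [(350,316),(357,328),(313,250),(346,250),(381,250),(417,250)]: 
  u,v=int(a*.64),int(b*.64);print(a,b,W[v-1:v+2,u].round().tolist())
cv2.imwrite('pics/c0.png',np.hstack([cv2.resize(load('t0')[0][145:220,170:280,::-1],None,fx=3.6,fy=5,interpolation=cv2.INTER_CUBIC),cv2.resize(load('s0')[0][130:255,140:290,::-1],None,fx=2.6,fy=3,interpolation=cv2.INTER_CUBIC)]))if 0 else cv2.imwrite('pics/c0.png',cv2.resize(im[145:220,170:280,::-1],None,fx=7,fy=7,interpolation=cv2.INTER_CUBIC))
E
```

```text
top [ 591. -154.  150.] n 18 z 127.0 161.0 rect [ 592. -153.] [11. 27.] 28 px [478. 269.]
top [ 589. -286.  147.] n 27 z 114.0 162.0 rect [ 590. -286.] [28.  9.] 69 px [529. 271.]
top [ 458. -277.  150.] n 20 z 126.0 164.0 rect [ 459. -277.] [25.  8.] 71 px [527. 321.]
top [ 451. -395.  149.] n 31 z 116.0 162.0 rect [ 452. -397.] [31. 11.] 65 px [573. 325.]
top [ 442. -149.  151.] n 14 z 133.0 163.0 rect [ 443. -149.] [26.  6.] 65 px [476. 326.]
top [ 329. -313.  146.] n 29 z 113.0 164.0 rect [ 329. -315.] [13. 24.] 83 px [541. 372.]
top [ 312. -187.  150.] n 21 z 132.0 163.0 rect [ 312. -187.] [12. 24.] 90 px [491. 378.]
scene [ 591. -154.  138.] n 106 z 115.0 159.0 rect [ 590. -154.] [13. 27.] 14 px [480. 322.]
scene [ 589. -288.  138.] n 119 z 114.0 160.0 rect [ 590. -287.] [29. 10.] 82 px [544. 344.]
scene [ 443. -152.  139.] n 110 z 112.0 160.0 rect [ 445. -148.] [31. 14.] 78 px [445. 360.]
scene [ 457. -280.  138.] n 128 z 113.0 161.0 rect [ 458. -278.] [28.  9.] 71 px [514. 380.]
scene [ 450. -397.  138.] n 153 z 113.0 159.0 rect [ 450. -396.] [28. 11.] 80 px [577. 407.]
scene
[... 370 characters left out ...]
47. 150. 152.]
box [ 355. -556.] [ 32. 120.] 42 21 [84. 76. 72.]
box [ 334. -300.] [40. 65.] 79 43 [133.  95. 162.]
plinth ((543.57470703125, 181.38565063476562), (219.5780487060547, 418.61956787109375), 0.3649035394191742) 50.533637543873844
350 316 [[472.0, 180.0, 105.0], [467.0, 179.0, 115.0], [463.0, 179.0, 110.0]]
357 328 [[447.0, 167.0, 55.0], [442.0, 166.0, 64.0], [439.0, 167.0, 56.0]]
313 250 [[625.0, 268.0, 219.0], [620.0, 267.0, 224.0], [617.0, 268.0, 220.0]]
346 250 [[669.0, 209.0, -2.0], [663.0, 208.0, 5.0], [650.0, 203.0, 54.0]]
381 250 [[628.0, 100.0, 219.0], [623.0, 100.0, 222.0], [620.0, 100.0, 217.0]]
417 250 [[628.0, 10.0, 223.0], [625.0, 10.0, 221.0], [621.0, 10.0, 217.0]]
```

View pics/c0.png

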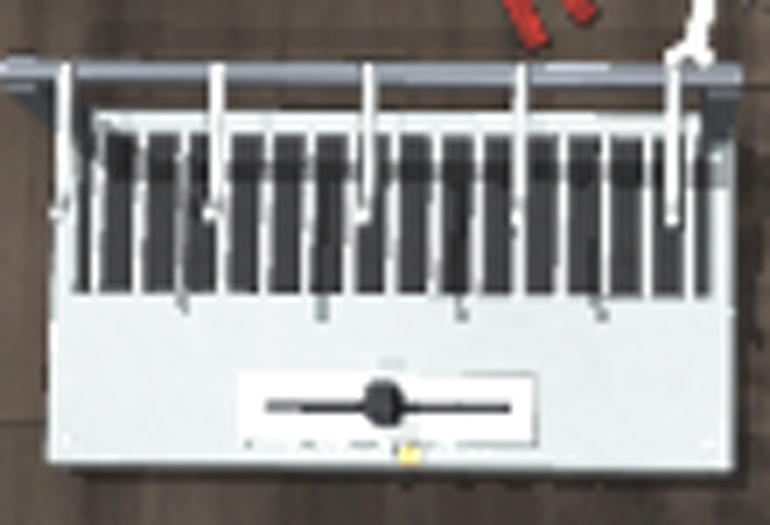

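The crop shows the damper grip near mid-track (382,400 in the crop), the clip slightly to its right (408,455), and five hooks free. Next I'll pin down the clip, grip and hook positions.

Run:
```python
from h import *
for n,t in [('top','t0'),('scene','s0')]:
  im,d=load(t);W=cloud(n,d);I=im.astype(int);X,Y,Z=W[...,0],W[...,1],W[...,2]
  roi=(X>425)&(X<500)&(Y>60)&(Y<300)
  g=roi&(I.sum(2)<200)&(Z>75)&(Z<118); c=roi&(I[...,0]-I[...,2]>50)&(Z<75)
  for k,m in (('grip',g),('clip',c)):
    P=W[m];print(n,k,len(P),P.mean(0).round(1),P.min(0).round(1),P.max(0).round(1))
  for y in (11,96,181,266,351):
    P=W[(Z>198)&(Z<240)&(X>552)&(X<630)&(abs(Y-y)<25)]
    print('hook',y,len(P),np.median(P,0).round(1),P.min(0).round(),P.max(0).round())
im,d=load('t0');W=cloud('top',d)
P=W[(W[...,2]>30)&(W[...,2]<55)&(abs(W[...,0]-445)<60)&(abs(W[...,1]+150)<60)];print(cv2.minAreaRect(P[:,:2].astype(np.float32)))
```

```text
top grip 5 [462.  175.4 108.9] [458.9 171.6 104.5] [468.2 183.2 115.6]
top clip 9 [438.5 166.8  56.1] [434.6 162.3  48.6] [442.5 171.4  63.7]
hook 11 36 [596.2  11.8 216.7] [560.   9. 207.] [630.  14. 233.]
hook 96 36 [595.5  97.2 216.7] [559.  94. 206.] [628. 100. 230.]
hook 181 38 [593.7 179.9 215.8] [557. 177. 204.] [629. 185. 232.]
hook 266 39 [593.1 265.  215.6] [557. 262. 206.] [630. 270. 233.]
hook 351 37 [595.  351.2 215.8] [559. 347. 201.] [629. 357. 229.]
scene grip 37 [464.9 174.5  93.3] [456.8 169.5  76.2] [474.5 182.5 109.5]
scene clip 11 [442.4 167.9  55.2] [437.5 157.5  48.5] [448.3 173.9  61.4]
hook 11 44 [591.7  11.  216.2] [559.   8. 205.] [626.  16. 230.]
hook 96 44 [592.8  96.2 215.8] [561.  93. 206.] [626. 101. 231.]
hook 181 43 [595.2 180.8 216. ] [559. 178. 205.] [630. 186. 234.]
hook 266 41 [590.9 265.3 215.4] [558. 261. 207.] [626. 272. 234.]
hook 351 45 [593.1 351.4 215.9] [558. 347. 204.] [630. 358. 229.]
((445.5155944824219, -150.48199462890625), (65.2955093383789, 70.7213363647461), 64.1473159790039)
```

Emit:
{"op": "arm_command", "data": {
  "motion": [
    {"x":30,"y":-40,"yaw":0.12},
    {"x":55,"y":-75,"yaw":0.24},
    {"x":80,"y":-110,"yaw":0.283},
    {"x":105,"y":-145,"yaw":0.283},
    {"x":130,"y":-180,"yaw":0.283},
    {"x":155,"y":-215,"yaw":0.283},
    {"x":180,"y":-250,"yaw":0.283},
    {"x":205,"y":-285,"yaw":0.283},
    {"x":230,"y":-320,"yaw":0.283},
    {"x":255,"y":-355,"yaw":0.283},
    {"x":280,"y":-390,"yaw":0.283},
    {"x":294,"y":-420,"yaw":0.283},
    {"x":294,"y":-420,"yaw":0.283},
    {"x":294,"y":-420,"yaw":0.283},
    {"x":294,"y":-420,"yaw":0.283}
  ]
}}

```text
invalid input at $.motion[0]: expected keys fingers, x, y, z, yaw
```

Emit:
{"op": "arm_command", "data": {
  "motion": [
    {"fingers":1,"x":294,"y":-423,"z":0,"yaw":0.283},
    {"fingers":1,"x":294,"y":-423,"z":0,"yaw":0.283},
    {"fingers":1,"x":294,"y":-423,"z":0,"yaw":0.283},
    {"fingers":1,"x":294,"y":-423,"z":0,"yaw":0.283},
    {"fingers":1,"x":294,"y":-423,"z":0,"yaw":0.283},
    {"fingers":1,"x":294,"y":-423,"z":0,"yaw":0.283},
    {"fingers":1,"x":294,"y":-423,"z":0,"yaw":0.283},
    {"fingers":1,"x":294,"y":-423,"z":0,"yaw":0.283},
    {"fingers":1,"x":294,"y":-423,"z":0,"yaw":0.283},
    {"fingers":1,"x":294,"y":-423,"z":0,"yaw":0.283},
    {"fingers":1,"x":294,"y":-423,"z":0,"yaw":0.283},
    {"fingers":1,"x":294,"y":-423,"z":0,"yaw":0.283},
    {"fingers":1,"x":294,"y":-423,"z":0,"yaw":0.283},
    {"fingers":1,"x":294,"y":-423,"z":0,"yaw":0.283},
    {"fingers":1,"x":294,"y":-423,"z":0,"yaw":0.283}
  ]
}}

```text
time_s: 1.35
ee_pos: [468.3, 176.4, 210.6]
orientation: [-0.004, -3.14, -0.0]
ft_force: [-0.3, 0.1, 0.8]
width: 85.5
finger_force: 0.0
```

Emit:
{"op": "arm_command", "data": {
  "motion": [
    {"fingers":1,"x":0,"y":0,"z":-41,"yaw":0},
    {"fingers":1,"x":0,"y":0,"z":-82,"yaw":0},
    {"fingers":1,"x":0,"y":0,"z":-122,"yaw":0},
    {"fingers":1,"x":0,"y":0,"z":-122,"yaw":0},
    {"fingers":-1,"x":0,"y":0,"z":-122,"yaw":0},
    {"fingers":-1,"x":0,"y":0,"z":-122,"yaw":0},
    {"fingers":-1,"x":0,"y":0,"z":-122,"yaw":0},
    {"fingers":-1,"x":0,"y":0,"z":-122,"yaw":0},
    {"fingers":-1,"x":0,"y":0,"z":-122,"yaw":0},
    {"fingers":-1,"x":0,"y":0,"z":-122,"yaw":0},
    {"fingers":-1,"x":0,"y":0,"z":-122,"yaw":0},
    {"fingers":-1,"x":0,"y":0,"z":-122,"yaw":0}
  ],
  "force": 25
}}

```text
time_s: 2.35
ee_pos: [468.6, 177.1, 89.5]
orientation: [0.0, 3.141, 0.0]
ft_force: [0.2, 0.3, -0.3]
width: 0.1
finger_force: 0.0
```

Run:
```python
from h import *
im,d=grab('scene','s1');im2,d2=grab('top','t1')
W=cloud('scene',d)
cv2.imwrite('pics/c1.png',cv2.resize(im[120:260,130:300,::-1],None,fx=4,fy=4,interpolation=cv2.INTER_CUBIC))
```

```text
(no output)
```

View pics/c1.png

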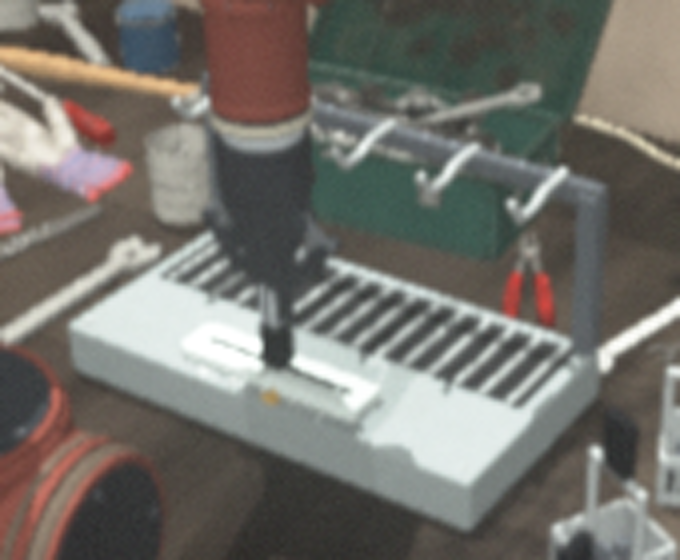

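Run:
```python
from h import *
print(bot.observe()['width'])
for n,t in [('scene','s1'),('top','t1')]:
  im,d=load(t);W=cloud(n,d);m=(W[...,2]>58)&(W[...,2]<200)&(abs(W[...,0]-468)<50)&(W[...,1]>60)&(W[...,1]<290)
  P=W[m];print(n,len(P))
  for z in range(55,200,10):
    Q=P[abs(P[:,2]-z-5)<5]
    if len(Q):print(z,len(Q),Q.min(0).round(),Q.max(0).round())
im,d=load('s0');print(im[195:215,195:203].sum(2))
```

```text
-0.05530851208540599
scene 855
55 157 [440.  90.  58.] [495. 272.  65.]
65 263 [447.  91.  65.] [491. 271.  74.]
75 25 [459. 170.  75.] [485. 192.  85.]
85 22 [457. 172.  86.] [480. 188.  95.]
95 17 [454. 172.  96.] [480. 191. 105.]
105 17 [459. 171. 105.] [480. 188. 115.]
115 19 [456. 164. 116.] [469. 193. 125.]
125 21 [455. 166. 125.] [472. 193. 134.]
135 25 [456. 165. 135.] [472. 192. 145.]
145 16 [456. 164. 145.] [469. 192. 154.]
155 42 [454. 146. 155.] [481. 212. 165.]
165 60 [454. 136. 165.] [481. 222. 175.]
175 64 [450. 130. 175.] [484. 229. 185.]
185 63 [449. 122. 185.] [473. 236. 195.]
195 44 [448. 117. 195.] [474. 239. 200.]
top 96
55 46 [437.  61.  58.] [512. 238.  65.]
65 42 [450.  90.  65.] [485. 162.  75.]
75 1 [450. 165.  77.] [450. 165.  77.]
185 1 [453. 121. 193.] [453. 121. 193.]
195 6 [457. 117. 196.] [472. 120. 200.]
[[379 508 602 554 428 320 283 285]
 [509 534 518 408 315 272 279 363]
 [547 455 363 282 254 260 324 469]
 [571 395 275 231 241 251 336 459]
 [549 356 247 222 221 238 286 347]
 [454 289 225 217 218 216 226 255]
 [365 230 217 212 219 197 197 262]
 [327 208 189 209 201 193 189 306]
 [344 203 189 192 183 193 199 294]
 [419 206 185 187 192 177 194 277]
 [540 221 200 196 190 183 199 276]
 [580 232 197 192 201 189 185 265]
 [550 221 202 201 192 187 195 252]
 [414 210 197 197 183 196 191 248]
 [404 241 201 186 194 192 190 317]
 [624 345 228 202 194 189 218 419]
 [727 496 331 274 228 245 279 382]
 [748 608 489 436 388 407 452 421]
 [718 642 627 608 591 596 621 607]
 [669 662 688 680 666 680 706 732]]
```

Emit:
{"op": "arm_command", "data": {
  "motion": [
    {"fingers":-1,"x":0,"y":-7,"z":0,"yaw":0},
    {"fingers":-1,"x":0,"y":-14,"z":0,"yaw":0},
    {"fingers":-1,"x":0,"y":-20,"z":0,"yaw":0},
    {"fingers":-1,"x":0,"y":-20,"z":0,"yaw":0}
  ]
}}

```text
time_s: 2.78
ee_pos: [468.7, 155.9, 89.3]
orientation: [0.001, 3.141, -0.001]
ft_force: [0.4, -1.0, 2.9]
width: -0.1
finger_force: 1.3
```

Run:
```python
from h import *
im,d=grab('scene','s2')
cv2.imwrite('pics/c2.png',cv2.resize(im[160:240,160:260,::-1],None,fx=7,fy=7,interpolation=cv2.INTER_CUBIC))
```

```text
(no output)
```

View pics/c2.png

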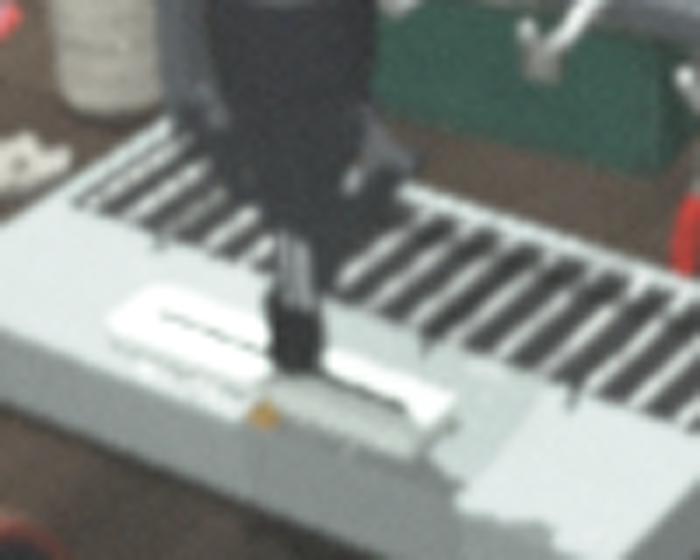

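Emit:
{"op": "arm_command", "data": {
  "motion": [
    {"fingers":-1,"x":0,"y":-8,"z":0,"yaw":0},
    {"fingers":-1,"x":0,"y":-16,"z":0,"yaw":0},
    {"fingers":-1,"x":0,"y":-24,"z":0,"yaw":0},
    {"fingers":-1,"x":0,"y":-32,"z":0,"yaw":0},
    {"fingers":-1,"x":0,"y":-36,"z":0,"yaw":0},
    {"fingers":-1,"x":0,"y":-36,"z":0,"yaw":0},
    {"fingers":-1,"x":0,"y":-36,"z":0,"yaw":0}
  ]
}}

```text
time_s: 3.42
ee_pos: [468.4, 120.8, 89.1]
orientation: [-0.001, -3.142, -0.0]
ft_force: [0.3, 0.8, -0.2]
width: 0.0
finger_force: 0.0
```

Emit:
{"op": "arm_command", "data": {
  "motion": [
    {"fingers":1,"x":0,"y":0,"z":0,"yaw":0},
    {"fingers":1,"x":0,"y":0,"z":0,"yaw":0},
    {"fingers":1,"x":0,"y":0,"z":0,"yaw":0},
    {"fingers":1,"x":0,"y":0,"z":0,"yaw":0},
    {"fingers":1,"x":0,"y":0,"z":0,"yaw":0},
    {"fingers":1,"x":0,"y":0,"z":0,"yaw":0},
    {"fingers":1,"x":0,"y":0,"z":0,"yaw":0},
    {"fingers":1,"x":0,"y":0,"z":20,"yaw":0},
    {"fingers":1,"x":0,"y":0,"z":60,"yaw":0},
    {"fingers":1,"x":0,"y":0,"z":100,"yaw":0},
    {"fingers":1,"x":0,"y":0,"z":140,"yaw":0},
    {"fingers":1,"x":0,"y":0,"z":150,"yaw":0},
    {"fingers":1,"x":0,"y":0,"z":150,"yaw":0}
  ]
}}

```text
time_s: 4.5
ee_pos: [471.1, 121.5, 243.9]
orientation: [-0.001, 3.133, 0.001]
ft_force: [-0.7, 0.1, -0.4]
width: 85.3
finger_force: 0.0
```

Run:
```python
from h import *
im,d=grab('scene','s3');W=cloud('scene',d);I=im.astype(int);X,Y,Z=W[...,0],W[...,1],W[...,2]
P=W[(X>425)&(X<500)&(Y>60)&(Y<300)&(I.sum(2)<240)&(Z>78)&(Z<118)];print(len(P),P.min(0),P.max(0))
cv2.imwrite('pics/c3.png',cv2.resize(im[160:240,160:260,::-1],None,fx=7,fy=7,interpolation=cv2.INTER_CUBIC))
```

```text
60 [457.36254192 157.9598873   78.51118214] [478.52076856 174.37550822 113.86118201]
```

View pics/c3.png

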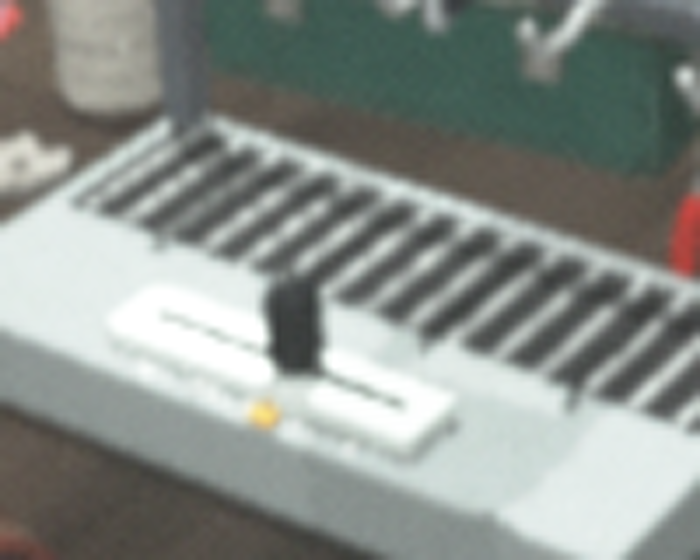

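Run:
```python
from h import *
for t in ('s3','s0'):
  im,d=load(t);W=cloud('scene',d);X,Y,Z=W[...,0],W[...,1],W[...,2]
  c=(471,121.5) if t=='s3' else (174,600)
  m=(abs(X-c[0])<30)&(abs(Y-c[1])<75)&(Z>130)&(Z<420);P=W[m]
  for z in range(130,400,10):
    Q=P[abs(P[:,2]-z-5)<5]
    if len(Q):print(t,z,len(Q),Q.min(0).round(),Q.max(0).round())
im,d=load('s3')
cv2.imwrite('pics/c4.png',cv2.resize(im[40:240,140:300,::-1],None,fx=3.5,fy=3,interpolation=cv2.INTER_CUBIC))
```

```text
s3 270 1 [469.  76. 279.] [469.  76. 279.]
s3 280 31 [458.  68. 281.] [482. 175. 289.]
s3 290 46 [456.  66. 290.] [480. 179. 299.]
s3 300 46 [457.  65. 300.] [481. 179. 310.]
s3 310 41 [457.  66. 310.] [485. 182. 320.]
s3 320 52 [456.  49. 320.] [482. 194. 330.]
s3 330 106 [453.  47. 330.] [480. 196. 340.]
s3 340 134 [451.  48. 340.] [487. 194. 350.]
s3 350 119 [450.  49. 350.] [486. 196. 360.]
s3 360 123 [447.  51. 360.] [481. 193. 370.]
s3 370 152 [448.  53. 370.] [483. 192. 380.]
s3 380 94 [454.  53. 380.] [482. 189. 390.]
s3 390 30 [443.  84. 390.] [480. 101. 400.]
s0 240 12 [151. 554. 246.] [189. 648. 250.]
s0 250 37 [149. 547. 250.] [188. 652. 260.]
s0 260 40 [149. 545. 260.] [187. 653. 270.]
s0 270 39 [151. 541. 271.] [183. 647. 280.]
s0 280 19 [148. 544. 280.] [182. 653. 289.]
s0 290 34 [145. 526. 290.] [182. 657. 300.]
s0 300 44 [145. 525. 300.] [181. 670. 310.]
s0 310 44 [144. 526. 310.] [182. 672. 320.]
s0 320 62 [144. 528. 320.] [185. 664. 330.]
s0 330 81 [144. 529. 330.] [197. 626. 340.]
s0 340 77 [145. 531. 340.] [188. 619. 350.]
s0 350 40 [148. 537. 350.] [174. 587. 360.]
s0 360 63 [144. 561. 361.] [199. 583. 370.]
s0 370 73 [144. 559. 370.] [204. 585. 380.]
s0 380 72 [146. 560. 380.] [204. 583. 390.]
s0 390 76 [144. 562. 390.] [203. 585. 400.]
```

View pics/c4.png

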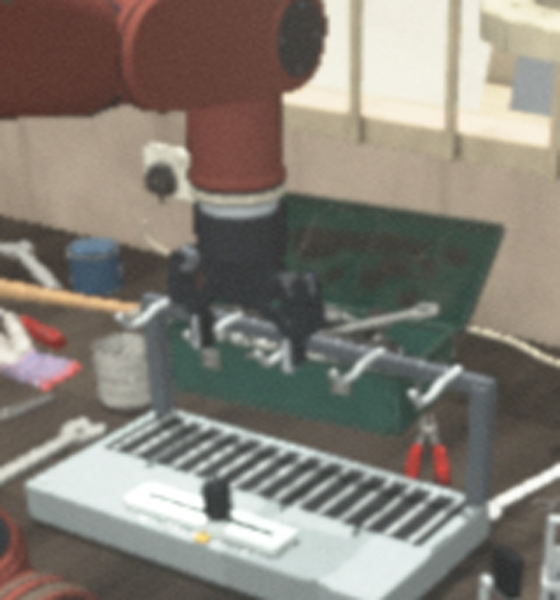

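The crop shows that the fingertips end about 36 mm above the reported TCP when open. They closed above the damper grip, which now stands at y≈166. I'll use a corrected z: grasp point ≈ reported z + 43.

Emit:
{"op": "arm_command", "data": {
  "motion": [
    {"fingers":1,"x":0,"y":40,"z":0,"yaw":0},
    {"fingers":1,"x":0,"y":45,"z":0,"yaw":0},
    {"fingers":1,"x":0,"y":45,"z":-40,"yaw":0},
    {"fingers":1,"x":0,"y":45,"z":-80,"yaw":0},
    {"fingers":1,"x":0,"y":45,"z":-120,"yaw":0},
    {"fingers":1,"x":0,"y":45,"z":-160,"yaw":0},
    {"fingers":1,"x":0,"y":45,"z":-190,"yaw":0},
    {"fingers":1,"x":0,"y":45,"z":-190,"yaw":0},
    {"fingers":-1,"x":0,"y":45,"z":-190,"yaw":0},
    {"fingers":-1,"x":0,"y":45,"z":-190,"yaw":0},
    {"fingers":-1,"x":0,"y":45,"z":-190,"yaw":0},
    {"fingers":-1,"x":0,"y":45,"z":-190,"yaw":0},
    {"fingers":-1,"x":0,"y":45,"z":-190,"yaw":0},
    {"fingers":-1,"x":0,"y":45,"z":-190,"yaw":0},
    {"fingers":-1,"x":0,"y":45,"z":-190,"yaw":0}
  ]
}}

```text
time_s: 5.8
ee_pos: [469.9, 166.5, 50.9]
orientation: [-0.001, 3.138, 0.001]
ft_force: [-1.0, 0.8, 6.7]
width: 19.9
finger_force: 30.5
```

Emit:
{"op": "arm_command", "data": {
  "motion": [
    {"fingers":-1,"x":0,"y":-8,"z":0,"yaw":0},
    {"fingers":-1,"x":0,"y":-16,"z":0,"yaw":0},
    {"fingers":-1,"x":0,"y":-24,"z":0,"yaw":0},
    {"fingers":-1,"x":0,"y":-32,"z":0,"yaw":0},
    {"fingers":-1,"x":0,"y":-40,"z":0,"yaw":0},
    {"fingers":-1,"x":0,"y":-44,"z":0,"yaw":0},
    {"fingers":-1,"x":0,"y":-46,"z":0,"yaw":0},
    {"fingers":-1,"x":0,"y":-46,"z":0,"yaw":0},
    {"fingers":-1,"x":0,"y":-46,"z":0,"yaw":0},
    {"fingers":-1,"x":0,"y":-46,"z":0,"yaw":0},
    {"fingers":-1,"x":0,"y":-46,"z":0,"yaw":0}
  ]
}}

```text
time_s: 6.72
ee_pos: [470.2, 120.4, 50.9]
orientation: [-0.001, 3.138, 0.001]
ft_force: [0.7, 0.7, 5.5]
width: 19.6
finger_force: 30.5
```

Emit:
{"op": "arm_command", "data": {
  "motion": [
    {"fingers":-1,"x":0,"y":-3,"z":0,"yaw":0},
    {"fingers":-1,"x":0,"y":-3,"z":0,"yaw":0},
    {"fingers":-1,"x":0,"y":-3,"z":0,"yaw":0},
    {"fingers":-1,"x":0,"y":-3,"z":0,"yaw":0}
  ]
}}

```text
time_s: 7.05
ee_pos: [470.2, 120.3, 51.0]
orientation: [0.0, 3.137, 0.009]
ft_force: [1.2, 12.6, 4.6]
width: 19.7
finger_force: 30.3
```

Emit:
{"op": "arm_command", "data": {
  "motion": [
    {"fingers":1,"x":0,"y":3,"z":0,"yaw":0},
    {"fingers":1,"x":0,"y":3,"z":0,"yaw":0},
    {"fingers":1,"x":0,"y":3,"z":0,"yaw":0},
    {"fingers":1,"x":0,"y":3,"z":0,"yaw":0},
    {"fingers":1,"x":0,"y":3,"z":0,"yaw":0},
    {"fingers":1,"x":0,"y":3,"z":40,"yaw":0},
    {"fingers":1,"x":0,"y":3,"z":80,"yaw":0},
    {"fingers":1,"x":0,"y":3,"z":120,"yaw":0},
    {"fingers":1,"x":0,"y":3,"z":160,"yaw":0},
    {"fingers":1,"x":0,"y":3,"z":200,"yaw":-0.1},
    {"fingers":1,"x":123,"y":-271,"z":200,"yaw":-1.204},
    {"fingers":1,"x":123,"y":-271,"z":200,"yaw":-1.204},
    {"fingers":1,"x":123,"y":-271,"z":200,"yaw":-1.204},
    {"fingers":1,"x":123,"y":-271,"z":200,"yaw":-1.204},
    {"fingers":1,"x":123,"y":-271,"z":200,"yaw":-1.204},
    {"fingers":1,"x":123,"y":-271,"z":200,"yaw":-1.204},
    {"fingers":1,"x":123,"y":-271,"z":200,"yaw":-1.204},
    {"fingers":1,"x":123,"y":-271,"z":200,"yaw":-1.204},
    {"fingers":1,"x":123,"y":-271,"z":200,"yaw":-1.204},
    {"fingers":1,"x":123,"y":-271,"z":200,"yaw":-1.204}
  ]
}}

```text
time_s: 8.72
ee_pos: [591.1, -155.4, 248.2]
orientation: [-1.786, -2.583, 0.001]
ft_force: [-0.3, 0.4, 0.2]
width: 85.6
finger_force: 0.0
```

Emit:
{"op": "arm_command", "data": {
  "motion": [
    {"fingers":1,"x":0,"y":0,"z":-40,"yaw":0},
    {"fingers":1,"x":0,"y":0,"z":-60,"yaw":0},
    {"fingers":1,"x":0,"y":0,"z":-60,"yaw":0},
    {"fingers":1,"x":0,"y":0,"z":-60,"yaw":0}
  ]
}}

```text
time_s: 9.05
ee_pos: [590.3, -153.0, 187.9]
orientation: [-1.773, -2.589, 0.001]
ft_force: [0.2, 0.4, 0.1]
width: 85.5
finger_force: 0.0
```

Run:
```python
from h import *
import m
grab('top','t4');grab('scene','s4')
m.plates('scene','s4')
im,d=load('s4');W=cloud('scene',d);I=im.astype(int);X,Y,Z=W[...,0],W[...,1],W[...,2]
P=W[(X>425)&(X<500)&(Y>60)&(Y<300)&(I.sum(2)<240)&(Z>78)&(Z<118)];print('grip',len(P),P.min(0),P.max(0))
im[...]=im
cv2.imwrite('pics/c5.png',cv2.resize(im[140:300,240:400,::-1],None,fx=3.7,fy=3.7,interpolation=cv2.INTER_CUBIC))
s=bot.observe();print(s['ee_pos'],s['orientation'],s['joints'])
```

```text
scene [ 592. -154.  138.] n 113 z 114.0 160.0 rect [ 593. -154.] [10. 27.] 21 px [481. 322.]
scene [ 589. -288.  138.] n 118 z 112.0 161.0 rect [ 590. -286.] [28. 10.] 79 px [544. 344.]
scene [ 443. -152.  141.] n 114 z 112.0 161.0 rect [ 447. -149.] [34. 12.] 65 px [445. 359.]
scene [ 458. -280.  138.] n 135 z 115.0 160.0 rect [ 460. -280.] [28. 13.] 66 px [513. 380.]
scene [ 450. -397.  138.] n 152 z 112.0 159.0 rect [ 451. -397.] [29.  9.] 73 px [577. 407.]
scene [ 307. -189.  139.] n 121 z 113.0 159.0 rect [ 311. -187.] [13. 27.] 88 px [426. 410.]
scene [ 325. -316.  139.] n 126 z 113.0 160.0 rect [ 329. -314.] [11. 25.] 81 px [502. 433.]
grip 58 [457.62176361 109.14374717  79.0612838 ] [476.69791821 124.97323237 113.88352143]
[ 592.32320544 -153.88194844  191.10855465] [1.77500921e+00 2.58900742e+00 8.19207396e-04] [-3.82941166e-01  2.01667784e-01  1.58624251e+00 -4.20584469e-05
  1.35108434e+00 -7.51743854e-01]
```

View pics/c5.png

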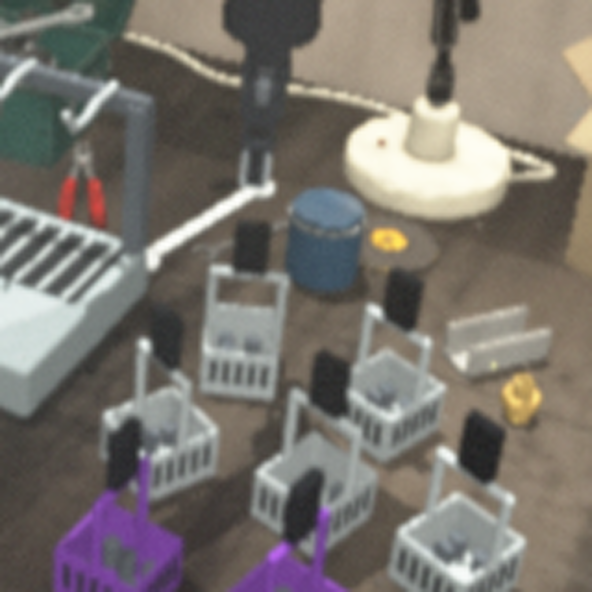

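Seen in the crop: gripper above the nearest grey basket (252,245), damper shut, all baskets in place. Descend and grip.

Emit:
{"op": "arm_command", "data": {
  "motion": [
    {"fingers":1,"x":0,"y":0,"z":-40,"yaw":0},
    {"fingers":1,"x":0,"y":0,"z":-75,"yaw":0},
    {"fingers":1,"x":0,"y":0,"z":-89,"yaw":0},
    {"fingers":1,"x":0,"y":0,"z":-89,"yaw":0},
    {"fingers":-1,"x":0,"y":0,"z":-89,"yaw":0},
    {"fingers":-1,"x":0,"y":0,"z":-89,"yaw":0},
    {"fingers":-1,"x":0,"y":0,"z":-89,"yaw":0},
    {"fingers":-1,"x":0,"y":0,"z":-89,"yaw":0},
    {"fingers":-1,"x":0,"y":0,"z":-89,"yaw":0},
    {"fingers":-1,"x":0,"y":0,"z":-89,"yaw":0},
    {"fingers":-1,"x":0,"y":0,"z":-89,"yaw":0},
    {"fingers":-1,"x":0,"y":0,"z":-89,"yaw":0}
  ],
  "force": 50
}}

```text
time_s: 10.15
ee_pos: [591.8, -154.0, 100.6]
orientation: [1.778, 2.589, 0.0]
ft_force: [0.3, 0.4, 1.5]
width: 11.1
finger_force: 51.6
```

Emit:
{"op": "arm_command", "data": {
  "motion": [
    {"fingers":-1,"x":0,"y":0,"z":25,"yaw":0},
    {"fingers":-1,"x":0,"y":0,"z":60,"yaw":0},
    {"fingers":-1,"x":0,"y":0,"z":100,"yaw":0},
    {"fingers":-1,"x":0,"y":0,"z":140,"yaw":0},
    {"fingers":-1,"x":0,"y":0,"z":180,"yaw":0},
    {"fingers":-1,"x":-20,"y":15,"z":180,"yaw":-0.08},
    {"fingers":-1,"x":-45,"y":45,"z":180,"yaw":-0.16},
    {"fingers":-1,"x":-70,"y":75,"z":180,"yaw":-0.24},
    {"fingers":-1,"x":-90,"y":105,"z":180,"yaw":-0.31},
    {"fingers":-1,"x":-101,"y":135,"z":180,"yaw":-0.367},
    {"fingers":-1,"x":-101,"y":155,"z":170,"yaw":-0.367},
    {"fingers":-1,"x":-101,"y":165,"z":150,"yaw":-0.367},
    {"fingers":-1,"x":-101,"y":165,"z":138,"yaw":-0.367},
    {"fingers":-1,"x":-101,"y":165,"z":138,"yaw":-0.367},
    {"fingers":-1,"x":-101,"y":165,"z":138,"yaw":-0.367}
  ]
}}

```text
time_s: 11.4
ee_pos: [489.6, 10.6, 237.0]
orientation: [-2.22, -2.22, 0.003]
ft_force: [-0.2, 0.2, -1.2]
width: 11.5
finger_force: 51.0
```

Run:
```python
from h import *
im,d=grab('scene','s5');s=bot.observe();print(s['ee_pos'],s['orientation'],s['ft_force'],s['width'])
cv2.imwrite('pics/c6.png',cv2.resize(im[60:260,150:350,::-1],None,fx=3,fy=3,interpolation=cv2.INTER_CUBIC))
```

```text
[490.37340355  10.3280334  238.03165807] [-2.22193173e+00 -2.22021898e+00  1.42071191e-03] [ 0.18802006 -0.32468952 -1.61849551] 11.40525183791129
```

View pics/c6.png

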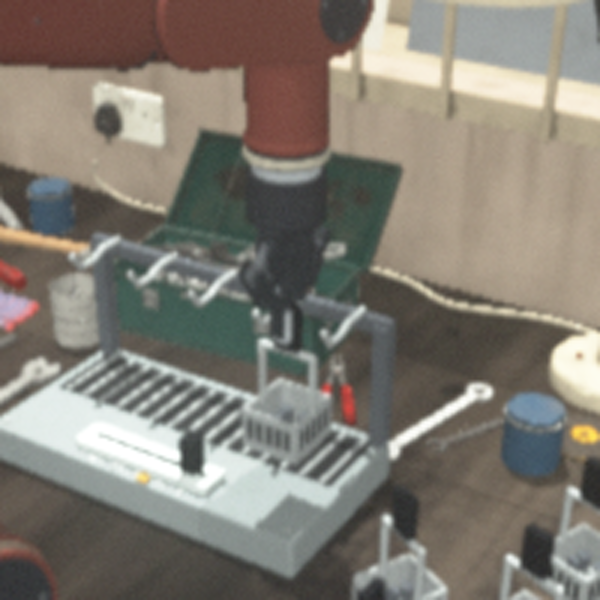

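Basket is held upright in front of hook 1, damper shut. Insert, lower, release, rise.

Emit:
{"op": "arm_command", "data": {
  "motion": [
    {"fingers":-1,"x":20,"y":0.5,"z":0,"yaw":0},
    {"fingers":-1,"x":40,"y":0.5,"z":0,"yaw":0},
    {"fingers":-1,"x":60,"y":0.5,"z":0,"yaw":0},
    {"fingers":-1,"x":80,"y":0.5,"z":0,"yaw":0},
    {"fingers":-1,"x":93,"y":0.5,"z":0,"yaw":0},
    {"fingers":-1,"x":93,"y":0.5,"z":0,"yaw":0},
    {"fingers":-1,"x":93,"y":0.5,"z":-10,"yaw":0},
    {"fingers":-1,"x":93,"y":0.5,"z":-20,"yaw":0},
    {"fingers":-1,"x":93,"y":0.5,"z":-27,"yaw":0},
    {"fingers":-1,"x":93,"y":0.5,"z":-27,"yaw":0},
    {"fingers":-1,"x":93,"y":0.5,"z":-27,"yaw":0}
  ]
}}

```text
time_s: 12.37
ee_pos: [582.4, 11.6, 210.4]
orientation: [-2.221, -2.221, 0.001]
ft_force: [0.1, -0.7, -1.9]
width: 11.3
finger_force: 51.1
```

Emit:
{"op": "arm_command", "data": {
  "motion": [
    {"fingers":-1,"x":0,"y":0,"z":-2,"yaw":0},
    {"fingers":-1,"x":0,"y":0,"z":-3,"yaw":0},
    {"fingers":-1,"x":0,"y":0,"z":-3,"yaw":0}
  ]
}}

```text
time_s: 12.62
ee_pos: [583.0, 11.6, 209.7]
orientation: [2.221, 2.221, -0.0]
ft_force: [-5.5, -0.2, 7.2]
width: 11.3
finger_force: 52.7
```

Emit:
{"op": "arm_command", "data": {
  "motion": [
    {"fingers":1,"x":0,"y":0,"z":2,"yaw":0},
    {"fingers":1,"x":0,"y":0,"z":2,"yaw":0},
    {"fingers":1,"x":0,"y":0,"z":2,"yaw":0},
    {"fingers":1,"x":0,"y":0,"z":2,"yaw":0},
    {"fingers":1,"x":0,"y":0,"z":2,"yaw":0},
    {"fingers":1,"x":0,"y":0,"z":30,"yaw":0},
    {"fingers":1,"x":0,"y":0,"z":60,"yaw":0},
    {"fingers":1,"x":0,"y":0,"z":90,"yaw":0},
    {"fingers":1,"x":-30,"y":-30,"z":90,"yaw":-0.1},
    {"fingers":1,"x":-138,"y":-162,"z":90,"yaw":-0.4},
    {"fingers":1,"x":-138,"y":-162,"z":90,"yaw":-0.4},
    {"fingers":1,"x":-138,"y":-162,"z":90,"yaw":-0.4},
    {"fingers":1,"x":-138,"y":-162,"z":90,"yaw":-0.4},
    {"fingers":1,"x":-138,"y":-162,"z":0,"yaw":-0.4},
    {"fingers":1,"x":-138,"y":-162,"z":0,"yaw":-0.4},
    {"fingers":1,"x":-138,"y":-162,"z":0,"yaw":-0.4}
  ]
}}

```text
time_s: 13.95
ee_pos: [441.0, -149.3, 201.3]
orientation: [-2.613, -1.728, 0.008]
ft_force: [-0.7, 1.4, -1.1]
width: 85.5
finger_force: 0.0
```

```bash
cat >> m.py <<'E'
def look(tag):
    im,d=grab('scene',tag);plates('scene',tag)
    W=cloud('scene',d);I=im.astype(int);X,Y,Z=W[...,0],W[...,1],W[...,2]
    P=W[(X>540)&(X<630)&(Y>-20)&(Y<390)&(I.sum(2)<220)&(Z>225)&(Z<280)]
    for y in (11.4,96.7,180.5,265.2,351.3):
        Q=P[abs(P[:,1]-y)<30]
        if len(Q)>10: print('hung',y,len(Q),Q.mean(0).round(),Q.min(0).round(),Q.max(0).round())
    P=W[(X>425)&(X<500)&(Y>60)&(Y<300)&(I.sum(2)<240)&(Z>78)&(Z<118)];len(P) and print('damper',P.min(0).round(),P.max(0).round())
    s=bot.observe();print(s['ee_pos'].round(1),s['time_s'],s['joints'].round(2))
    im2,d2=grab('top','t'+tag);boxes('top','t'+tag)
E
python3 -c "
from m import *
look('s6')
im,d=load('s6');cv2.imwrite('pics/c7.png',cv2.resize(im[60:300,150:400,::-1],None,fx=2.4,fy=2.4,interpolation=cv2.INTER_CUBIC))"
```

```text
scene [ 589. -288.  138.] n 119 z 113.0 160.0 rect [ 591. -287.] [30. 11.] 70 px [544. 344.]
scene [ 444. -151.  140.] n 115 z 113.0 161.0 rect [ 446. -149.] [32. 12.] 69 px [445. 359.]
scene [ 457. -280.  138.] n 130 z 113.0 160.0 rect [ 458. -278.] [30.  7.] 78 px [513. 380.]
scene [ 450. -397.  138.] n 154 z 113.0 160.0 rect [ 450. -396.] [28. 11.] 85 px [577. 407.]
scene [ 307. -189.  139.] n 122 z 114.0 160.0 rect [ 311. -187.] [12. 28.] 85 px [426. 410.]
scene [ 326. -316.  138.] n 129 z 113.0 159.0 rect [ 329. -316.] [11. 27.] 66 px [502. 433.]
hung 11.4 121 [578.   9. 250.] [573.  -6. 226.] [590.  24. 270.]
damper [459. 110.  78.] [478. 125. 114.]
[ 441.8 -149.   202.9] 14.0 [-0.49 -0.15  1.93  0.    1.38 -0.09]
box [ 592. -287.] [64. 72.] 69 68 [155. 158. 160.]
box [ 453. -397.] [65. 72.] 70 77 [148. 152. 153.]
box [ 356. -558.] [ 33. 113.] 43 27 [84. 76. 73.]
box [ 334. -299.] [37. 65.] 79 41 [ 94.  69. 115.]
```

View pics/c7.png

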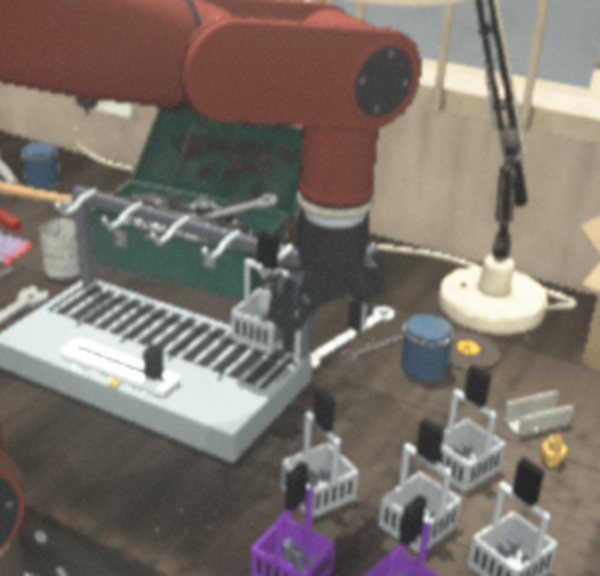

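Basket 1 hangs on hook 1 (265,250 in the crop). Next basket (445,-150).

Emit:
{"op": "arm_command", "data": {
  "motion": [
    {"fingers":1,"x":0,"y":0,"z":-40,"yaw":0},
    {"fingers":1,"x":0,"y":0,"z":-75,"yaw":0},
    {"fingers":1,"x":0,"y":0,"z":-100,"yaw":0},
    {"fingers":1,"x":0,"y":0,"z":-108,"yaw":0},
    {"fingers":1,"x":0,"y":0,"z":-108,"yaw":0},
    {"fingers":-1,"x":0,"y":0,"z":-108,"yaw":0},
    {"fingers":-1,"x":0,"y":0,"z":-108,"yaw":0},
    {"fingers":-1,"x":0,"y":0,"z":-108,"yaw":0},
    {"fingers":-1,"x":0,"y":0,"z":-108,"yaw":0},
    {"fingers":-1,"x":0,"y":0,"z":-108,"yaw":0},
    {"fingers":-1,"x":0,"y":0,"z":-108,"yaw":0},
    {"fingers":-1,"x":0,"y":0,"z":-108,"yaw":0},
    {"fingers":-1,"x":0,"y":0,"z":-85,"yaw":0},
    {"fingers":-1,"x":0,"y":0,"z":-45,"yaw":0},
    {"fingers":-1,"x":0,"y":0,"z":-5,"yaw":0},
    {"fingers":-1,"x":0,"y":0,"z":35,"yaw":0},
    {"fingers":-1,"x":0,"y":0,"z":72,"yaw":0},
    {"fingers":-1,"x":0,"y":0,"z":72,"yaw":0}
  ]
}}

```text
time_s: 15.55
ee_pos: [448.6, -152.0, 288.7]
orientation: [2.609, 1.729, 0.01]
ft_force: [0.2, -0.8, -1.3]
width: 11.2
finger_force: 50.7
```

Emit:
{"op": "arm_command", "data": {
  "motion": [
    {"fingers":-1,"x":5,"y":20,"z":0,"yaw":0.08},
    {"fingers":-1,"x":12,"y":50,"z":0,"yaw":0.16},
    {"fingers":-1,"x":20,"y":80,"z":0,"yaw":0.24},
    {"fingers":-1,"x":28,"y":110,"z":0,"yaw":0.32},
    {"fingers":-1,"x":36,"y":140,"z":0,"yaw":0.4},
    {"fingers":-1,"x":42,"y":170,"z":0,"yaw":0.4},
    {"fingers":-1,"x":45,"y":200,"z":0,"yaw":0.4},
    {"fingers":-1,"x":45,"y":225,"z":-10,"yaw":0.4},
    {"fingers":-1,"x":45,"y":240,"z":-25,"yaw":0.4},
    {"fingers":-1,"x":45,"y":247,"z":-38,"yaw":0.4},
    {"fingers":-1,"x":45,"y":247,"z":-42,"yaw":0.4},
    {"fingers":-1,"x":45,"y":247,"z":-42,"yaw":0.4},
    {"fingers":-1,"x":45,"y":247,"z":-42,"yaw":0.4},
    {"fingers":-1,"x":45,"y":247,"z":-42,"yaw":0.4}
  ]
}}

```text
time_s: 16.72
ee_pos: [490.9, 95.9, 238.8]
orientation: [2.222, 2.22, 0.001]
ft_force: [0.7, -0.3, -3.5]
width: 11.5
finger_force: 50.6
```

Emit:
{"op": "arm_command", "data": {
  "motion": [
    {"fingers":-1,"x":20,"y":0,"z":0,"yaw":0},
    {"fingers":-1,"x":40,"y":0,"z":0,"yaw":0},
    {"fingers":-1,"x":60,"y":0,"z":0,"yaw":0},
    {"fingers":-1,"x":80,"y":0,"z":0,"yaw":0},
    {"fingers":-1,"x":93,"y":0,"z":0,"yaw":0},
    {"fingers":-1,"x":93,"y":0,"z":0,"yaw":0},
    {"fingers":-1,"x":93,"y":0,"z":-10,"yaw":0},
    {"fingers":-1,"x":93,"y":0,"z":-20,"yaw":0},
    {"fingers":-1,"x":93,"y":0,"z":-27,"yaw":0},
    {"fingers":-1,"x":93,"y":0,"z":-29,"yaw":0},
    {"fingers":-1,"x":93,"y":0,"z":-29,"yaw":0},
    {"fingers":-1,"x":93,"y":0,"z":-29,"yaw":0}
  ]
}}

```text
time_s: 17.72
ee_pos: [582.4, 96.4, 209.7]
orientation: [2.221, 2.222, -0.001]
ft_force: [-4.2, -1.9, 5.1]
width: 11.5
finger_force: 51.8
```

Emit:
{"op": "arm_command", "data": {
  "motion": [
    {"fingers":1,"x":0,"y":0,"z":1,"yaw":0},
    {"fingers":1,"x":0,"y":0,"z":1,"yaw":0},
    {"fingers":1,"x":0,"y":0,"z":1,"yaw":0},
    {"fingers":1,"x":0,"y":0,"z":1,"yaw":0},
    {"fingers":1,"x":0,"y":0,"z":1,"yaw":0},
    {"fingers":1,"x":0,"y":0,"z":30,"yaw":0},
    {"fingers":1,"x":0,"y":0,"z":60,"yaw":0},
    {"fingers":1,"x":0,"y":0,"z":95,"yaw":0},
    {"fingers":1,"x":-30,"y":-30,"z":95,"yaw":-0.1},
    {"fingers":1,"x":-125,"y":-376,"z":95,"yaw":-0.31},
    {"fingers":1,"x":-125,"y":-376,"z":95,"yaw":-0.31},
    {"fingers":1,"x":-125,"y":-376,"z":95,"yaw":-0.31},
    {"fingers":1,"x":-125,"y":-376,"z":95,"yaw":-0.31},
    {"fingers":1,"x":-125,"y":-376,"z":95,"yaw":-0.31},
    {"fingers":1,"x":-125,"y":-376,"z":95,"yaw":-0.31},
    {"fingers":1,"x":-125,"y":-376,"z":95,"yaw":-0.31},
    {"fingers":1,"x":-125,"y":-376,"z":95,"yaw":-0.31},
    {"fingers":1,"x":-125,"y":-376,"z":95,"yaw":-0.31},
    {"fingers":1,"x":-125,"y":-376,"z":20,"yaw":-0.31},
    {"fingers":1,"x":-125,"y":-376,"z":0,"yaw":-0.31}
  ]
}}

```text
time_s: 19.38
ee_pos: [459.5, -282.9, 222.8]
orientation: [2.535, 1.843, 0.003]
ft_force: [-0.3, -0.1, -0.7]
width: 85.5
finger_force: 0.0
```

```bash
python3 -c "
from m import *
look('s7')"
```

```text
scene [ 589. -288.  138.] n 126 z 113.0 161.0 rect [ 591. -287.] [30. 12.] 71 px [544. 344.]
scene [ 457. -280.  137.] n 136 z 113.0 160.0 rect [ 458. -278.] [30. 10.] 70 px [513. 380.]
scene [ 308. -189.  140.] n 135 z 113.0 160.0 rect [ 311. -188.] [11. 28.] 79 px [426. 410.]
scene [ 450. -397.  138.] n 154 z 113.0 160.0 rect [ 452. -396.] [29. 11.] 72 px [577. 407.]
scene [ 326. -316.  138.] n 132 z 113.0 161.0 rect [ 328. -316.] [11. 25.] 65 px [502. 433.]
hung 11.4 121 [578.   8. 250.] [572.  -7. 226.] [588.  25. 271.]
hung 96.7 98 [578.  97. 249.] [571.  82. 225.] [586. 112. 270.]
damper [458. 110.  78.] [475. 126. 114.]
[ 454.4 -277.6  210.4] 19.4333 [-0.7   0.01  1.76  0.    1.39 -0.38]
box [ 591. -288.] [64. 72.] 70 72 [144. 147. 149.]
box [ 364. -559.] [ 24. 113.] 43 20 [85. 77. 73.]
```

Emit:
{"op": "arm_command", "data": {
  "motion": [
    {"fingers":1,"x":0,"y":0,"z":-40,"yaw":0},
    {"fingers":1,"x":0,"y":0,"z":-75,"yaw":0},
    {"fingers":1,"x":0,"y":0,"z":-100,"yaw":0},
    {"fingers":1,"x":0,"y":0,"z":-109,"yaw":0},
    {"fingers":1,"x":0,"y":0,"z":-109,"yaw":0},
    {"fingers":-1,"x":0,"y":0,"z":-109,"yaw":0},
    {"fingers":-1,"x":0,"y":0,"z":-109,"yaw":0},
    {"fingers":-1,"x":0,"y":0,"z":-109,"yaw":0},
    {"fingers":-1,"x":0,"y":0,"z":-109,"yaw":0},
    {"fingers":-1,"x":0,"y":0,"z":-109,"yaw":0},
    {"fingers":-1,"x":0,"y":0,"z":-109,"yaw":0},
    {"fingers":-1,"x":0,"y":0,"z":-109,"yaw":0},
    {"fingers":-1,"x":0,"y":0,"z":-85,"yaw":0},
    {"fingers":-1,"x":0,"y":0,"z":-45,"yaw":0},
    {"fingers":-1,"x":0,"y":0,"z":-5,"yaw":0},
    {"fingers":-1,"x":0,"y":0,"z":35,"yaw":0},
    {"fingers":-1,"x":0,"y":0,"z":71,"yaw":0},
    {"fingers":-1,"x":0,"y":0,"z":71,"yaw":0}
  ]
}}

```text
time_s: 20.98
ee_pos: [461.1, -281.6, 300.9]
orientation: [2.527, 1.844, 0.005]
ft_force: [0.9, -1.5, -0.4]
width: 10.8
finger_force: 52.0
```

Emit:
{"op": "arm_command", "data": {
  "motion": [
    {"fingers":-1,"x":3,"y":20,"z":0,"yaw":0.06},
    {"fingers":-1,"x":6,"y":55,"z":0,"yaw":0.12},
    {"fingers":-1,"x":9,"y":92,"z":0,"yaw":0.18},
    {"fingers":-1,"x":12,"y":130,"z":0,"yaw":0.24},
    {"fingers":-1,"x":15,"y":168,"z":0,"yaw":0.31},
    {"fingers":-1,"x":18,"y":206,"z":0,"yaw":0.31},
    {"fingers":-1,"x":21,"y":244,"z":0,"yaw":0.31},
    {"fingers":-1,"x":24,"y":282,"z":0,"yaw":0.31},
    {"fingers":-1,"x":27,"y":320,"z":0,"yaw":0.31},
    {"fingers":-1,"x":30,"y":356,"z":0,"yaw":0.31},
    {"fingers":-1,"x":31,"y":390,"z":0,"yaw":0.31},
    {"fingers":-1,"x":31,"y":420,"z":0,"yaw":0.31},
    {"fingers":-1,"x":31,"y":442,"z":-10,"yaw":0.31},
    {"fingers":-1,"x":31,"y":455,"z":-25,"yaw":0.31},
    {"fingers":-1,"x":31,"y":460,"z":-38,"yaw":0.31},
    {"fingers":-1,"x":31,"y":460,"z":-42,"yaw":0.31},
    {"fingers":-1,"x":31,"y":460,"z":-42,"yaw":0.31},
    {"fingers":-1,"x":31,"y":460,"z":-42,"yaw":0.31},
    {"fingers":-1,"x":31,"y":460,"z":-42,"yaw":0.31}
  ]
}}

```text
time_s: 22.57
ee_pos: [490.0, 179.7, 250.5]
orientation: [2.222, 2.219, 0.001]
ft_force: [-0.0, -0.0, -2.4]
width: 11.0
finger_force: 51.9
```

Emit:
{"op": "arm_command", "data": {
  "motion": [
    {"fingers":-1,"x":20,"y":0,"z":0,"yaw":0},
    {"fingers":-1,"x":40,"y":0,"z":0,"yaw":0},
    {"fingers":-1,"x":60,"y":0,"z":0,"yaw":0},
    {"fingers":-1,"x":80,"y":0,"z":0,"yaw":0},
    {"fingers":-1,"x":94,"y":0,"z":0,"yaw":0},
    {"fingers":-1,"x":94,"y":0,"z":0,"yaw":0},
    {"fingers":-1,"x":94,"y":0,"z":-10,"yaw":0},
    {"fingers":-1,"x":94,"y":0,"z":-20,"yaw":0},
    {"fingers":-1,"x":94,"y":0,"z":-27,"yaw":0},
    {"fingers":-1,"x":94,"y":0,"z":-29,"yaw":0},
    {"fingers":-1,"x":94,"y":0,"z":-29,"yaw":0},
    {"fingers":-1,"x":94,"y":0,"z":-29,"yaw":0}
  ]
}}

```text
time_s: 23.57
ee_pos: [582.4, 180.4, 221.3]
orientation: [2.221, 2.222, -0.001]
ft_force: [-4.0, -1.3, 4.5]
width: 10.8
finger_force: 52.8
```

Emit:
{"op": "arm_command", "data": {
  "motion": [
    {"fingers":1,"x":0,"y":0,"z":1,"yaw":0},
    {"fingers":1,"x":0,"y":0,"z":1,"yaw":0},
    {"fingers":1,"x":0,"y":0,"z":1,"yaw":0},
    {"fingers":1,"x":0,"y":0,"z":1,"yaw":0},
    {"fingers":1,"x":0,"y":0,"z":1,"yaw":0},
    {"fingers":1,"x":0,"y":0,"z":30,"yaw":0},
    {"fingers":1,"x":0,"y":0,"z":60,"yaw":0},
    {"fingers":1,"x":0,"y":0,"z":95,"yaw":0},
    {"fingers":1,"x":7,"y":-40,"z":95,"yaw":-0.1},
    {"fingers":1,"x":7,"y":-468,"z":95,"yaw":-0.35},
    {"fingers":1,"x":7,"y":-468,"z":95,"yaw":-0.35},
    {"fingers":1,"x":7,"y":-468,"z":95,"yaw":-0.35},
    {"fingers":1,"x":7,"y":-468,"z":95,"yaw":-0.35},
    {"fingers":1,"x":7,"y":-468,"z":95,"yaw":-0.35},
    {"fingers":1,"x":7,"y":-468,"z":95,"yaw":-0.35},
    {"fingers":1,"x":7,"y":-468,"z":95,"yaw":-0.35},
    {"fingers":1,"x":7,"y":-468,"z":95,"yaw":-0.35},
    {"fingers":1,"x":7,"y":-468,"z":95,"yaw":-0.35},
    {"fingers":1,"x":7,"y":-468,"z":95,"yaw":-0.35},
    {"fingers":1,"x":7,"y":-468,"z":95,"yaw":-0.35}
  ]
}}

```text
time_s: 25.23
ee_pos: [589.1, -293.4, 314.8]
orientation: [2.578, 1.794, -0.003]
ft_force: [-0.6, 1.2, 0.8]
width: 85.4
finger_force: 0.0
```

Emit:
{"op": "arm_command", "data": {
  "motion": [
    {"fingers":1,"x":0,"y":0,"z":-40,"yaw":0},
    {"fingers":1,"x":0,"y":0,"z":-80,"yaw":0},
    {"fingers":1,"x":0,"y":0,"z":-107,"yaw":0},
    {"fingers":1,"x":0,"y":0,"z":-107,"yaw":0},
    {"fingers":1,"x":0,"y":0,"z":-107,"yaw":0}
  ]
}}

```text
time_s: 25.65
ee_pos: [589.4, -286.5, 207.0]
orientation: [-2.571, -1.798, 0.002]
ft_force: [-0.3, -0.6, 1.3]
width: 85.3
finger_force: 0.0
```

```bash
python3 -c "
from m import *
look('s8')"
```

```text
scene [ 589. -288.  138.] n 126 z 113.0 161.0 rect [ 589. -287.] [30. 12.] 89 px [545. 344.]
scene [ 307. -189.  139.] n 135 z 112.0 162.0 rect [ 311. -188.] [12. 28.] 77 px [426. 410.]
scene [ 450. -397.  138.] n 157 z 113.0 161.0 rect [ 452. -397.] [29. 10.] 71 px [577. 407.]
scene [ 327. -316.  139.] n 143 z 112.0 161.0 rect [ 330. -315.] [10. 29.] 70 px [502. 432.]
hung 11.4 116 [578.   9. 249.] [573.  -6. 225.] [587.  26. 270.]
hung 96.7 96 [578.  97. 249.] [573.  83. 225.] [585. 114. 269.]
hung 180.5 90 [578. 178. 249.] [572. 165. 226.] [590. 194. 271.]
damper [458. 110.  78.] [481. 126. 112.]
[ 590.9 -287.3  209.9] 25.7 [-0.57  0.3   1.44  0.    1.41 -0.22]
```

Three hang. Grasp basket at (590,-287).

Emit:
{"op": "arm_command", "data": {
  "motion": [
    {"fingers":1,"x":0,"y":0,"z":-40,"yaw":0},
    {"fingers":1,"x":0,"y":0,"z":-75,"yaw":0},
    {"fingers":1,"x":0,"y":0,"z":-100,"yaw":0},
    {"fingers":1,"x":0,"y":0,"z":-108,"yaw":0},
    {"fingers":1,"x":0,"y":0,"z":-108,"yaw":0},
    {"fingers":-1,"x":0,"y":0,"z":-108,"yaw":0},
    {"fingers":-1,"x":0,"y":0,"z":-108,"yaw":0},
    {"fingers":-1,"x":0,"y":0,"z":-108,"yaw":0},
    {"fingers":-1,"x":0,"y":0,"z":-108,"yaw":0},
    {"fingers":-1,"x":0,"y":0,"z":-108,"yaw":0},
    {"fingers":-1,"x":0,"y":0,"z":-108,"yaw":0},
    {"fingers":-1,"x":0,"y":0,"z":-108,"yaw":0},
    {"fingers":-1,"x":0,"y":0,"z":-85,"yaw":0},
    {"fingers":-1,"x":0,"y":0,"z":-45,"yaw":0},
    {"fingers":-1,"x":0,"y":0,"z":-5,"yaw":0},
    {"fingers":-1,"x":0,"y":0,"z":35,"yaw":0},
    {"fingers":-1,"x":0,"y":0,"z":71,"yaw":0},
    {"fingers":-1,"x":0,"y":0,"z":71,"yaw":0},
    {"fingers":-1,"x":0,"y":0,"z":71,"yaw":0}
  ]
}}

```text
time_s: 27.33
ee_pos: [591.5, -288.0, 282.8]
orientation: [2.57, 1.798, 0.003]
ft_force: [-0.6, 0.3, -4.4]
width: 11.2
finger_force: 51.5
```

Emit:
{"op": "arm_command", "data": {
  "motion": [
    {"fingers":-1,"x":-18,"y":15,"z":0,"yaw":0.07},
    {"fingers":-1,"x":-40,"y":45,"z":0,"yaw":0.14},
    {"fingers":-1,"x":-62,"y":75,"z":0,"yaw":0.21},
    {"fingers":-1,"x":-82,"y":107,"z":0,"yaw":0.28},
    {"fingers":-1,"x":-98,"y":142,"z":0,"yaw":0.35},
    {"fingers":-1,"x":-100,"y":181,"z":0,"yaw":0.35},
    {"fingers":-1,"x":-100,"y":221,"z":0,"yaw":0.35},
    {"fingers":-1,"x":-100,"y":261,"z":0,"yaw":0.35},
    {"fingers":-1,"x":-100,"y":301,"z":0,"yaw":0.35},
    {"fingers":-1,"x":-100,"y":341,"z":0,"yaw":0.35},
    {"fingers":-1,"x":-100,"y":381,"z":0,"yaw":0.35},
    {"fingers":-1,"x":-100,"y":421,"z":0,"yaw":0.35},
    {"fingers":-1,"x":-100,"y":461,"z":0,"yaw":0.35},
    {"fingers":-1,"x":-100,"y":498,"z":0,"yaw":0.35},
    {"fingers":-1,"x":-100,"y":528,"z":0,"yaw":0.35},
    {"fingers":-1,"x":-100,"y":546,"z":0,"yaw":0.35},
    {"fingers":-1,"x":-100,"y":552,"z":0,"yaw":0.35},
    {"fingers":-1,"x":-100,"y":552,"z":0,"yaw":0.35},
    {"fingers":-1,"x":-100,"y":552,"z":0,"yaw":0.35}
  ]
}}

```text
time_s: 28.92
ee_pos: [489.5, 263.9, 277.5]
orientation: [-2.22, -2.221, 0.006]
ft_force: [-0.3, -0.2, -2.8]
width: 11.1
finger_force: 51.5
```

Emit:
{"op": "arm_command", "data": {
  "motion": [
    {"fingers":-1,"x":0,"y":0,"z":-20,"yaw":0},
    {"fingers":-1,"x":0,"y":0,"z":-38,"yaw":0},
    {"fingers":-1,"x":0,"y":0,"z":-42,"yaw":0},
    {"fingers":-1,"x":0,"y":0,"z":-42,"yaw":0},
    {"fingers":-1,"x":0,"y":0,"z":-42,"yaw":0}
  ]
}}

```text
time_s: 29.33
ee_pos: [490.6, 263.7, 237.9]
orientation: [-2.223, -2.22, 0.001]
ft_force: [0.1, -0.7, -2.1]
width: 11.3
finger_force: 51.4
```

Emit:
{"op": "arm_command", "data": {
  "motion": [
    {"fingers":-1,"x":20,"y":1,"z":0,"yaw":0},
    {"fingers":-1,"x":40,"y":1,"z":0,"yaw":0},
    {"fingers":-1,"x":60,"y":1,"z":0,"yaw":0},
    {"fingers":-1,"x":80,"y":1,"z":0,"yaw":0},
    {"fingers":-1,"x":93,"y":1,"z":0,"yaw":0},
    {"fingers":-1,"x":93,"y":1,"z":0,"yaw":0},
    {"fingers":-1,"x":93,"y":1,"z":-10,"yaw":0},
    {"fingers":-1,"x":93,"y":1,"z":-20,"yaw":0},
    {"fingers":-1,"x":93,"y":1,"z":-27,"yaw":0},
    {"fingers":-1,"x":93,"y":1,"z":-29,"yaw":0},
    {"fingers":-1,"x":93,"y":1,"z":-29,"yaw":0},
    {"fingers":-1,"x":93,"y":1,"z":-29,"yaw":0}
  ]
}}

```text
time_s: 30.33
ee_pos: [582.6, 265.6, 210.3]
orientation: [2.22, 2.222, 0.0]
ft_force: [-3.3, -2.1, 6.9]
width: 11.4
finger_force: 53.0
```

Emit:
{"op": "arm_command", "data": {
  "motion": [
    {"fingers":1,"x":0,"y":0,"z":1,"yaw":0},
    {"fingers":1,"x":0,"y":0,"z":1,"yaw":0},
    {"fingers":1,"x":0,"y":0,"z":1,"yaw":0},
    {"fingers":1,"x":0,"y":0,"z":1,"yaw":0},
    {"fingers":1,"x":0,"y":0,"z":1,"yaw":0},
    {"fingers":1,"x":0,"y":0,"z":30,"yaw":0},
    {"fingers":1,"x":0,"y":0,"z":60,"yaw":0},
    {"fingers":1,"x":0,"y":0,"z":100,"yaw":0},
    {"fingers":1,"x":-30,"y":-30,"z":100,"yaw":0},
    {"fingers":1,"x":-60,"y":-60,"z":100,"yaw":0},
    {"fingers":1,"x":-90,"y":-90,"z":100,"yaw":0},
    {"fingers":1,"x":-131,"y":-662,"z":100,"yaw":-0.35},
    {"fingers":1,"x":-131,"y":-662,"z":100,"yaw":-0.35},
    {"fingers":1,"x":-131,"y":-662,"z":100,"yaw":-0.35},
    {"fingers":1,"x":-131,"y":-662,"z":100,"yaw":-0.35},
    {"fingers":1,"x":-131,"y":-662,"z":100,"yaw":-0.35},
    {"fingers":1,"x":-131,"y":-662,"z":100,"yaw":-0.35},
    {"fingers":1,"x":-131,"y":-662,"z":100,"yaw":-0.35},
    {"fingers":1,"x":-131,"y":-662,"z":100,"yaw":-0.35},
    {"fingers":1,"x":-131,"y":-662,"z":100,"yaw":-0.35}
  ]
}}

```text
time_s: 32.0
ee_pos: [466.6, -198.7, 308.9]
orientation: [2.574, 1.8, 0.001]
ft_force: [0.3, 1.0, -0.1]
width: 85.5
finger_force: 0.0
```

```bash
python3 -c "
from m import *
look('s9');print(bot.observe()['orientation'])"
```

```text
scene [ 307. -189.  140.] n 134 z 113.0 162.0 rect [ 311. -186.] [15. 28.] 82 px [426. 409.]
scene [ 450. -397.  138.] n 150 z 112.0 161.0 rect [ 451. -396.] [28. 11.] 66 px [577. 407.]
scene [ 327. -316.  139.] n 142 z 112.0 161.0 rect [ 330. -315.] [11. 30.] 73 px [502. 432.]
hung 11.4 117 [577.   7. 250.] [569.  -8. 225.] [590.  24. 271.]
hung 96.7 89 [577.  92. 249.] [571.  80. 225.] [586. 108. 269.]
hung 180.5 43 [572. 170. 251.] [566. 165. 226.] [592. 180. 269.]
hung 265.2 93 [578. 265. 251.] [573. 251. 225.] [588. 282. 271.]
damper [458. 110.  79.] [482. 126. 114.]
[ 465.5 -205.8  308.4] 32.05 [-0.57 -0.11  1.69 -0.    1.56 -0.21]
box [ 360. -569.] [ 41. 104.] 45 20 [84. 76. 73.]
[ 2.57973889  1.79134616 -0.00294875]
```

Emit:
{"op": "arm_command", "data": {
  "motion": [
    {"fingers":1,"x":-15,"y":-188,"z":0,"yaw":0},
    {"fingers":1,"x":-15,"y":-188,"z":0,"yaw":0},
    {"fingers":1,"x":-15,"y":-188,"z":0,"yaw":0},
    {"fingers":1,"x":-15,"y":-188,"z":0,"yaw":0},
    {"fingers":1,"x":-15,"y":-188,"z":0,"yaw":0},
    {"fingers":1,"x":-15,"y":-188,"z":0,"yaw":0},
    {"fingers":1,"x":-15,"y":-188,"z":-40,"yaw":0},
    {"fingers":1,"x":-15,"y":-188,"z":-80,"yaw":0},
    {"fingers":1,"x":-15,"y":-188,"z":-110,"yaw":0},
    {"fingers":1,"x":-15,"y":-188,"z":-110,"yaw":0},
    {"fingers":1,"x":-15,"y":-188,"z":-110,"yaw":0},
    {"fingers":1,"x":-15,"y":-188,"z":-110,"yaw":0},
    {"fingers":1,"x":-15,"y":-188,"z":-110,"yaw":0}
  ]
}}

```text
time_s: 33.18
ee_pos: [453.9, -385.6, 202.3]
orientation: [2.569, 1.799, 0.001]
ft_force: [0.4, -1.1, 0.1]
width: 85.1
finger_force: 0.0
```

Emit:
{"op": "arm_command", "data": {
  "motion": [
    {"fingers":1,"x":-2,"y":-11,"z":-20,"yaw":0},
    {"fingers":1,"x":-2,"y":-11,"z":-20,"yaw":0},
    {"fingers":1,"x":-2,"y":-11,"z":-20,"yaw":0}
  ]
}}

```text
time_s: 33.43
ee_pos: [450.3, -395.9, 179.8]
orientation: [2.575, 1.8, 0.0]
ft_force: [0.2, -0.5, 0.1]
width: 85.5
finger_force: 0.0
```

```bash
python3 -c "
from m import *
look('s10')"
```

```text
scene [ 307. -189.  140.] n 136 z 113.0 161.0 rect [ 310. -187.] [13. 29.] 84 px [426. 410.]
scene [ 450. -397.  138.] n 160 z 112.0 160.0 rect [ 451. -396.] [28. 11.] 78 px [578. 407.]
scene [ 326. -316.  140.] n 137 z 114.0 161.0 rect [ 330. -316.] [12. 28.] 69 px [502. 432.]
hung 11.4 116 [577.   7. 249.] [570.  -7. 225.] [585.  24. 270.]
hung 96.7 88 [577.  92. 248.] [571.  77. 226.] [584. 109. 268.]
hung 180.5 44 [573. 170. 251.] [565. 164. 227.] [595. 180. 268.]
hung 265.2 94 [578. 265. 251.] [574. 251. 228.] [589. 283. 271.]
damper [457. 109.  79.] [485. 126. 113.]
[ 450.6 -395.9  180.3] 33.4833 [-0.85  0.18  1.63  0.    1.33 -0.5 ]
```

```bash
python3 -c "
from m import *
im,d=load('s10');cv2.imwrite('pics/c8.png',cv2.resize(im[110:260,140:300,::-1],None,fx=4,fy=4,interpolation=cv2.INTER_CUBIC))"
```

```text
(no output)
```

View pics/c8.png

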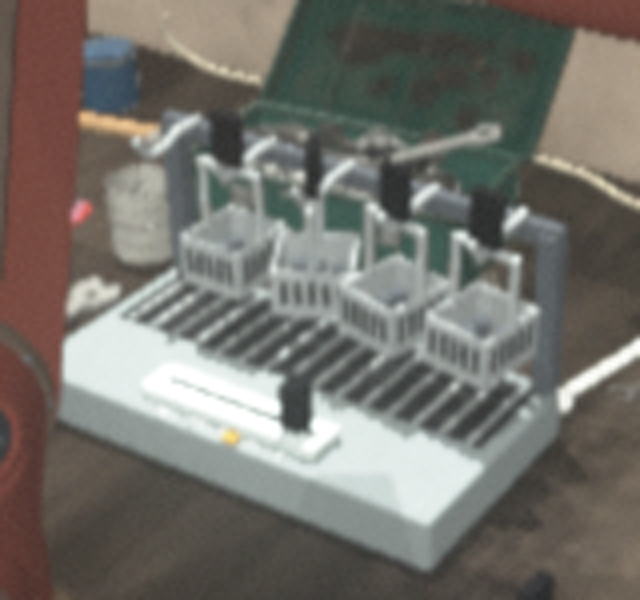

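Four hang. The one on hook 3 (310,190 in the crop) has twisted about the hook. I'll check it after the last basket.

Emit:
{"op": "arm_command", "data": {
  "motion": [
    {"fingers":1,"x":1,"y":0,"z":-40,"yaw":0},
    {"fingers":1,"x":1,"y":0,"z":-70,"yaw":0},
    {"fingers":1,"x":1,"y":0,"z":-80,"yaw":0},
    {"fingers":1,"x":1,"y":0,"z":-80,"yaw":0},
    {"fingers":-1,"x":1,"y":0,"z":-80,"yaw":0},
    {"fingers":-1,"x":1,"y":0,"z":-80,"yaw":0},
    {"fingers":-1,"x":1,"y":0,"z":-80,"yaw":0},
    {"fingers":-1,"x":1,"y":0,"z":-80,"yaw":0},
    {"fingers":-1,"x":1,"y":0,"z":-80,"yaw":0},
    {"fingers":-1,"x":1,"y":0,"z":-80,"yaw":0},
    {"fingers":-1,"x":1,"y":0,"z":-80,"yaw":0},
    {"fingers":-1,"x":1,"y":0,"z":-60,"yaw":0},
    {"fingers":-1,"x":1,"y":0,"z":-20,"yaw":0},
    {"fingers":-1,"x":1,"y":0,"z":20,"yaw":0},
    {"fingers":-1,"x":1,"y":0,"z":60,"yaw":0},
    {"fingers":-1,"x":1,"y":0,"z":100,"yaw":0},
    {"fingers":-1,"x":1,"y":0,"z":100,"yaw":0},
    {"fingers":-1,"x":1,"y":0,"z":100,"yaw":0}
  ]
}}

```text
time_s: 35.03
ee_pos: [452.2, -396.8, 282.0]
orientation: [2.57, 1.797, 0.001]
ft_force: [-0.4, 0.4, -3.5]
width: 11.2
finger_force: 51.5
```

Emit:
{"op": "arm_command", "data": {
  "motion": [
    {"fingers":-1,"x":5,"y":20,"z":0,"yaw":0.07},
    {"fingers":-1,"x":10,"y":58,"z":0,"yaw":0.14},
    {"fingers":-1,"x":15,"y":98,"z":0,"yaw":0.21},
    {"fingers":-1,"x":20,"y":138,"z":0,"yaw":0.28},
    {"fingers":-1,"x":25,"y":178,"z":0,"yaw":0.35},
    {"fingers":-1,"x":28,"y":218,"z":0,"yaw":0.35},
    {"fingers":-1,"x":28,"y":258,"z":0,"yaw":0.35},
    {"fingers":-1,"x":28,"y":298,"z":0,"yaw":0.35},
    {"fingers":-1,"x":28,"y":338,"z":0,"yaw":0.35},
    {"fingers":-1,"x":28,"y":378,"z":0,"yaw":0.35},
    {"fingers":-1,"x":28,"y":418,"z":0,"yaw":0.35},
    {"fingers":-1,"x":28,"y":458,"z":0,"yaw":0.35},
    {"fingers":-1,"x":28,"y":498,"z":0,"yaw":0.35},
    {"fingers":-1,"x":28,"y":538,"z":0,"yaw":0.35},
    {"fingers":-1,"x":28,"y":578,"z":0,"yaw":0.35},
    {"fingers":-1,"x":28,"y":618,"z":0,"yaw":0.35},
    {"fingers":-1,"x":28,"y":658,"z":0,"yaw":0.35},
    {"fingers":-1,"x":28,"y":688,"z":0,"yaw":0.35},
    {"fingers":-1,"x":28,"y":700,"z":0,"yaw":0.35},
    {"fingers":-1,"x":28,"y":700,"z":0,"yaw":0.35}
  ]
}}

```text
time_s: 36.7
ee_pos: [477.3, 306.3, 275.5]
orientation: [-2.216, -2.224, 0.007]
ft_force: [-0.5, -0.4, -2.7]
width: 11.2
finger_force: 51.5
```

```bash
python3 -c "
from m import *
s=bot.observe();print(s['ee_pos'],s['orientation'])"
```

```text
[477.3058252  306.32827263 275.46864727] [-2.215597   -2.22376111  0.00731208]
```

Emit:
{"op": "arm_command", "data": {
  "motion": [
    {"fingers":-1,"x":0,"y":30,"z":0,"yaw":0},
    {"fingers":-1,"x":0,"y":45,"z":0,"yaw":0},
    {"fingers":-1,"x":0,"y":48,"z":-20,"yaw":0},
    {"fingers":-1,"x":0,"y":48,"z":-38,"yaw":0},
    {"fingers":-1,"x":10,"y":48,"z":-42,"yaw":0},
    {"fingers":-1,"x":10,"y":48,"z":-42,"yaw":0},
    {"fingers":-1,"x":10,"y":48,"z":-42,"yaw":0},
    {"fingers":-1,"x":10,"y":48,"z":-42,"yaw":0}
  ]
}}

```text
time_s: 37.37
ee_pos: [490.2, 351.9, 237.9]
orientation: [2.222, 2.22, 0.002]
ft_force: [0.1, -0.8, -2.2]
width: 11.2
finger_force: 51.6
```

Emit:
{"op": "arm_command", "data": {
  "motion": [
    {"fingers":-1,"x":20,"y":0,"z":0,"yaw":0},
    {"fingers":-1,"x":40,"y":0,"z":0,"yaw":0},
    {"fingers":-1,"x":60,"y":0,"z":0,"yaw":0},
    {"fingers":-1,"x":80,"y":0,"z":0,"yaw":0},
    {"fingers":-1,"x":93,"y":0,"z":0,"yaw":0},
    {"fingers":-1,"x":93,"y":0,"z":0,"yaw":0},
    {"fingers":-1,"x":93,"y":0,"z":-10,"yaw":0},
    {"fingers":-1,"x":93,"y":0,"z":-20,"yaw":0},
    {"fingers":-1,"x":93,"y":0,"z":-27,"yaw":0},
    {"fingers":-1,"x":93,"y":0,"z":-29,"yaw":0},
    {"fingers":-1,"x":93,"y":0,"z":-29,"yaw":0},
    {"fingers":-1,"x":93,"y":0,"z":-29,"yaw":0}
  ]
}}

```text
time_s: 38.37
ee_pos: [581.3, 352.3, 208.4]
orientation: [-2.221, -2.222, 0.001]
ft_force: [-3.3, -2.5, 4.2]
width: 11.6
finger_force: 52.6
```

Emit:
{"op": "arm_command", "data": {
  "motion": [
    {"fingers":1,"x":0,"y":0,"z":1,"yaw":0},
    {"fingers":1,"x":0,"y":0,"z":1,"yaw":0},
    {"fingers":1,"x":0,"y":0,"z":1,"yaw":0},
    {"fingers":1,"x":0,"y":0,"z":1,"yaw":0},
    {"fingers":1,"x":0,"y":0,"z":1,"yaw":0},
    {"fingers":1,"x":0,"y":0,"z":1,"yaw":0},
    {"fingers":1,"x":0,"y":0,"z":30,"yaw":0},
    {"fingers":1,"x":0,"y":0,"z":60,"yaw":0},
    {"fingers":1,"x":0,"y":0,"z":100,"yaw":0},
    {"fingers":1,"x":-40,"y":0,"z":100,"yaw":0},
    {"fingers":1,"x":-80,"y":0,"z":100,"yaw":0},
    {"fingers":1,"x":-115,"y":0,"z":100,"yaw":0},
    {"fingers":1,"x":-155,"y":0,"z":100,"yaw":0},
    {"fingers":1,"x":-195,"y":0,"z":100,"yaw":0},
    {"fingers":1,"x":-215,"y":0,"z":100,"yaw":0},
    {"fingers":1,"x":-215,"y":0,"z":100,"yaw":0},
    {"fingers":1,"x":-215,"y":0,"z":100,"yaw":0}
  ]
}}

```text
time_s: 39.78
ee_pos: [366.8, 352.6, 308.5]
orientation: [2.219, 2.223, 0.003]
ft_force: [1.1, 0.6, -0.0]
width: 85.3
finger_force: 0.0
```

Run:
```python
from m import *
look('s11')
for n,t in (('top','ts11'),('scene','s11')):
  im,d=load(t);W=cloud(n,d);X,Y,Z=W[...,0],W[...,1],W[...,2]
  m=(Z>236)&(Z<275)&(X>535)&(X<625)&(Y>-30)&(Y<400)&(im.astype(int).sum(2)<220)
  k,l,st,c=cv2.connectedComponentsWithStats(m.astype(np.uint8),connectivity=8)
  for i in range(1,k):
    if st[i,4]>5: P=W[l==i];print(n,P.mean(0).round(1),cv2.minAreaRect(P[:,:2].astype(np.float32)))
a=cv2.resize(load('s11')[0][110:260,140:300,::-1],(400,400),interpolation=3);b=cv2.resize(load('ts11')[0][140:220,165:285,::-1],(400,400),interpolation=3)
cv2.imwrite('pics/c9.png',np.hstack([a,b]))
```

```text
scene [ 307. -189.  139.] n 134 z 112.0 160.0 rect [ 311. -189.] [12. 30.] 74 px [426. 410.]
scene [ 326. -316.  139.] n 138 z 112.0 160.0 rect [ 330. -316.] [11. 28.] 64 px [502. 432.]
hung 11.4 117 [577.   8. 249.] [571.  -6. 225.] [587.  25. 270.]
hung 96.7 93 [577.  92. 248.] [571.  79. 225.] [588. 108. 270.]
hung 180.5 44 [572. 170. 250.] [565. 164. 225.] [594. 178. 269.]
hung 265.2 92 [578. 265. 251.] [573. 251. 226.] [589. 284. 271.]
hung 351.3 91 [578. 350. 251.] [572. 335. 226.] [589. 368. 272.]
damper [457. 110.  78.] [482. 127. 114.]
[367.7 352.5 308.3] 39.8333 [ 0.61 -0.11  1.69 -0.    1.56  0.61]
box [ 355. -564.] [ 41. 119.] 45 25 [83. 75. 72.]
box [ 335. -298.] [36. 66.] 76 41 [132.  95. 162.]
top [577.  348.7 258.5] ((578.1519165039062, 350.7410583496094), (11.425299644470215, 28.080097198486328), 1.1256183385849)
top [577.2 262.3 257.6] ((579.1493530273438, 263.2683410644531), (24.086044311523438, 10.721698760986328), 88.60197448730469)
top [574.6 171.6 263.6] ((576.0253295898438, 171.90145874023438), (24.415252685546875, 8.20570182800293), 19.941024780273438)
top [5
[... 168 characters left out ...]
686035), (26.97049903869629, 10.192390441894531), 85.42952728271484)
scene [577.9 350.3 254.2] ((579.7891845703125, 351.9755554199219), (17.062461853027344, 32.47028350830078), 6.4253621101379395)
scene [578.5 264.8 254.5] ((580.48046875, 266.8298645019531), (15.119122505187988, 32.06930160522461), 5.92742395401001)
scene [571.9 169.5 255.9] ((574.8189697265625, 172.9269561767578), (22.506637573242188, 10.298430442810059), 34.713600158691406)
scene [577.   92.1 253.7] ((576.5658569335938, 92.87578582763672), (16.742143630981445, 25.45685577392578), 20.322834014892578)
scene [577.3   7.8 254.6] ((579.1074829101562, 9.435528755187988), (32.0511474609375, 14.291828155517578), 81.49400329589844)
```

View pics/c9.png

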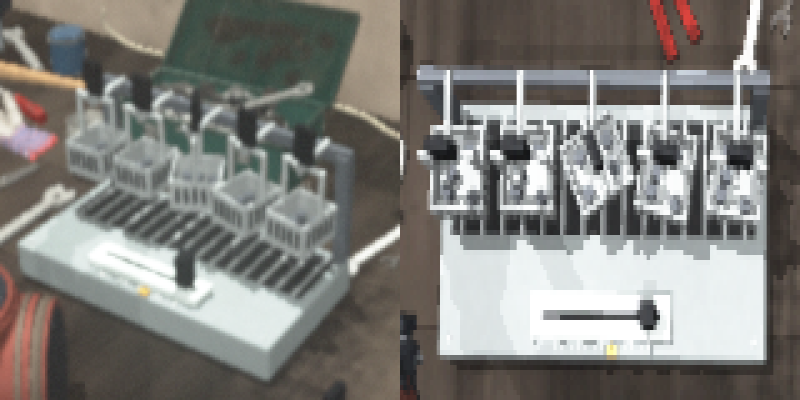

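All five hang. The twisted one on hook 3 has its plate at about (577,172), roughly 12 mm off the seat point, so it is within tolerance and at rest. Now the damper.

Emit:
{"op": "arm_command", "data": {
  "motion": [
    {"fingers":1,"x":101,"y":-232,"z":0,"yaw":1.571},
    {"fingers":1,"x":101,"y":-232,"z":0,"yaw":1.571},
    {"fingers":1,"x":101,"y":-232,"z":0,"yaw":1.571},
    {"fingers":1,"x":101,"y":-232,"z":0,"yaw":1.571},
    {"fingers":1,"x":101,"y":-232,"z":0,"yaw":1.571},
    {"fingers":1,"x":101,"y":-232,"z":0,"yaw":1.571},
    {"fingers":1,"x":101,"y":-232,"z":0,"yaw":1.571},
    {"fingers":1,"x":101,"y":-232,"z":0,"yaw":1.571},
    {"fingers":1,"x":101,"y":-232,"z":0,"yaw":1.571},
    {"fingers":1,"x":101,"y":-232,"z":0,"yaw":1.571},
    {"fingers":1,"x":101,"y":-232,"z":0,"yaw":1.571},
    {"fingers":1,"x":101,"y":-232,"z":0,"yaw":1.571},
    {"fingers":1,"x":101,"y":-232,"z":0,"yaw":1.571},
    {"fingers":1,"x":101,"y":-232,"z":0,"yaw":1.571},
    {"fingers":1,"x":101,"y":-232,"z":0,"yaw":1.571},
    {"fingers":1,"x":101,"y":-232,"z":0,"yaw":1.571}
  ]
}}

```text
time_s: 41.22
ee_pos: [469.0, 119.6, 307.4]
orientation: [-0.005, -3.141, 0.0]
ft_force: [0.1, -0.0, -0.3]
width: 85.4
finger_force: 0.0
```

Emit:
{"op": "arm_command", "data": {
  "motion": [
    {"fingers":1,"x":0,"y":1,"z":-40,"yaw":0},
    {"fingers":1,"x":0,"y":1,"z":-80,"yaw":0},
    {"fingers":1,"x":0,"y":1,"z":-120,"yaw":0},
    {"fingers":1,"x":0,"y":1,"z":-160,"yaw":0},
    {"fingers":1,"x":0,"y":1,"z":-200,"yaw":0},
    {"fingers":1,"x":0,"y":1,"z":-235,"yaw":0},
    {"fingers":1,"x":0,"y":1,"z":-257,"yaw":0},
    {"fingers":1,"x":0,"y":1,"z":-257,"yaw":0},
    {"fingers":1,"x":0,"y":1,"z":-257,"yaw":0},
    {"fingers":-1,"x":0,"y":1,"z":-257,"yaw":0},
    {"fingers":-1,"x":0,"y":1,"z":-257,"yaw":0},
    {"fingers":-1,"x":0,"y":1,"z":-257,"yaw":0},
    {"fingers":-1,"x":0,"y":1,"z":-257,"yaw":0},
    {"fingers":-1,"x":0,"y":1,"z":-257,"yaw":0},
    {"fingers":-1,"x":0,"y":1,"z":-257,"yaw":0},
    {"fingers":-1,"x":0,"y":1,"z":-257,"yaw":0}
  ],
  "force": 25
}}

```text
time_s: 42.55
ee_pos: [468.9, 121.4, 51.7]
orientation: [-0.001, 3.14, 0.0]
ft_force: [-1.2, -1.2, 6.7]
width: 19.7
finger_force: 30.2
```

Emit:
{"op": "arm_command", "data": {
  "motion": [
    {"fingers":-1,"x":0,"y":8,"z":0,"yaw":0},
    {"fingers":-1,"x":0,"y":16,"z":0,"yaw":0},
    {"fingers":-1,"x":0,"y":24,"z":0,"yaw":0},
    {"fingers":-1,"x":0,"y":32,"z":0,"yaw":0},
    {"fingers":-1,"x":0,"y":40,"z":0,"yaw":0},
    {"fingers":-1,"x":0,"y":46,"z":0,"yaw":0},
    {"fingers":-1,"x":0,"y":46,"z":0,"yaw":0},
    {"fingers":-1,"x":0,"y":46,"z":0,"yaw":0},
    {"fingers":-1,"x":0,"y":46,"z":0,"yaw":0}
  ]
}}

```text
time_s: 43.3
ee_pos: [468.6, 168.1, 51.8]
orientation: [-0.001, 3.141, 0.001]
ft_force: [-2.6, 1.5, 6.8]
width: 19.5
finger_force: 30.5
```

Emit:
{"op": "arm_command", "data": {
  "motion": [
    {"fingers":1,"x":0,"y":0,"z":0,"yaw":0},
    {"fingers":1,"x":0,"y":0,"z":0,"yaw":0},
    {"fingers":1,"x":0,"y":0,"z":0,"yaw":0},
    {"fingers":1,"x":0,"y":0,"z":0,"yaw":0},
    {"fingers":1,"x":0,"y":0,"z":0,"yaw":0},
    {"fingers":1,"x":0,"y":0,"z":0,"yaw":0},
    {"fingers":1,"x":0,"y":0,"z":40,"yaw":0},
    {"fingers":1,"x":0,"y":0,"z":80,"yaw":0},
    {"fingers":1,"x":0,"y":0,"z":120,"yaw":0},
    {"fingers":1,"x":0,"y":0,"z":160,"yaw":0},
    {"fingers":1,"x":0,"y":0,"z":200,"yaw":0},
    {"fingers":1,"x":-30,"y":30,"z":200,"yaw":0},
    {"fingers":1,"x":-50,"y":70,"z":200,"yaw":0},
    {"fingers":1,"x":-75,"y":105,"z":200,"yaw":0},
    {"fingers":1,"x":-100,"y":140,"z":200,"yaw":0},
    {"fingers":1,"x":-100,"y":180,"z":200,"yaw":0},
    {"fingers":1,"x":-100,"y":180,"z":200,"yaw":0},
    {"fingers":1,"x":-100,"y":180,"z":200,"yaw":0},
    {"fingers":1,"x":-100,"y":180,"z":200,"yaw":0}
  ]
}}

```text
time_s: 44.88
ee_pos: [368.0, 347.2, 250.4]
orientation: [0.002, -3.141, 0.002]
ft_force: [-0.1, -0.5, 0.2]
width: 85.6
finger_force: 0.0
```

Run:
```python
from m import *
look('s12')
im,d=load('ts12')
cv2.imwrite('pics/c10.png',np.hstack([cv2.resize(im[180:220,195:260,::-1],(400,400),interpolation=3),cv2.resize(load('s12')[0][150:240,160:260,::-1],(400,400),interpolation=3)]))
for n,t in (('top','ts12'),('scene','s12')):
  im,d=load(t);W=cloud(n,d);I=im.astype(int);X,Y,Z=W[...,0],W[...,1],W[...,2];roi=(X>425)&(X<500)&(Y>60)&(Y<300)
  for k,m in (('grip',roi&(I.sum(2)<240)&(Z>80)&(Z<118)),('clip',roi&(I[...,0]-I[...,2]>50)&(Z<75))):
    P=W[m];print(n,k,len(P),P.mean(0).round(1),P.min(0).round(1),P.max(0).round(1))
```

```text
scene [ 307. -189.  139.] n 134 z 112.0 160.0 rect [ 311. -186.] [14. 27.] 85 px [426. 410.]
scene [ 326. -316.  139.] n 137 z 112.0 162.0 rect [ 329. -317.] [12. 27.] 61 px [502. 432.]
hung 11.4 115 [577.   8. 250.] [572.  -6. 225.] [589.  25. 269.]
hung 96.7 93 [576.  92. 249.] [571.  79. 225.] [584. 108. 268.]
hung 180.5 42 [573. 171. 252.] [566. 165. 227.] [587. 180. 268.]
hung 265.2 94 [579. 265. 250.] [573. 251. 226.] [589. 282. 271.]
hung 351.3 91 [578. 350. 251.] [572. 334. 226.] [587. 369. 270.]
damper [456. 157.  79.] [483. 174. 113.]
[368.4 346.6 250.5] 44.9333 [ 0.6  -0.09  1.78 -0.    1.45 -0.97]
box [ 335. -297.] [35. 67.] 76 41 [132.  95. 161.]
top grip 21 [466.8 165.2 108.1] [457.9 158.4  81.4] [476.8 175.8 117.3]
top clip 9 [438.7 167.   53.5] [434.5 162.3  47.3] [443.  171.3  58.7]
scene grip 56 [465.6 164.5  99.7] [456.3 157.2  80.8] [483.4 174.2 113.3]
scene clip 13 [442.3 167.6  56.6] [435.1 160.7  52.5] [452.8 177.8  60.3]
```

View pics/c10.png

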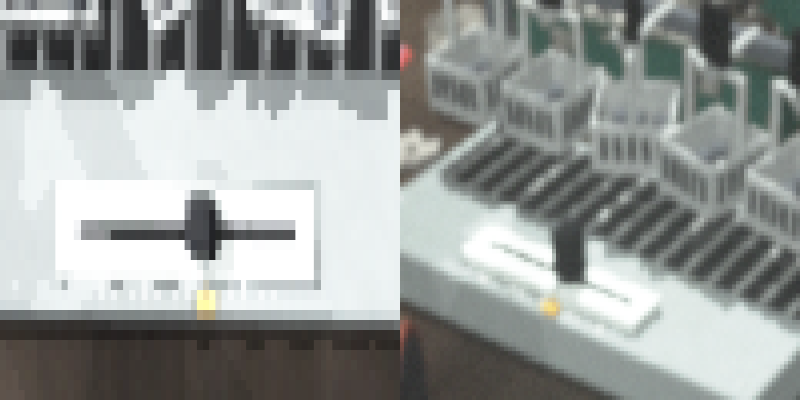

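The grip is level with the clip: in the top crop the grip is at column 203 and the clip at 205. All five baskets still hang.

```bash
python3 -c "
from station import bot
print(bot.sign_off())"
```

```text
the job is handed in; nothing more can be done
None
```

The job is handed in: I shut the damper, hung all five grey baskets one to a hook, and then opened the damper until its grip was level with the brass clip (within about 2 mm by the cameras). The basket on hook 3 hangs twisted, but its bar is an estimated 7–12 mm from the seat point, inside the 25 mm limit. The hand-in returned no verdict.

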